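Get the snap setter from behind the bottles

TASK

The flat steel snap setter lies on the two saddles at the back of the plywood caddy, behind a glue bottle, a tall black pot and a small yellow-capped pot that stand in its front bays. First stand all three of these on the grey felt mat, then lay the setter in the two saddles of the separate tool rest, centred and along it, and only then put each container back upright on the very spot in the caddy where it stood. Knock nothing over, and leave the black bulldog clip in the caddy where it is.

Things in the scene. Friction and masses are not known exactly. Their poses are not given: they have to be found in the camera images.
- caddy: plywood caddy, fixed, 140 (x) x 304 (y) mm; origin centre of underside, -x side to the robot. Floor 6 mm up; 5 mm rims and two dividers (x -70 to +5, y -48, +48) 14 mm high. The containers stand in the three front bays (about x -22; y -96, 0, +96), in any order. Behind at x +30, y -48 and +48: two saddles, 12 mm along y, seat 16 mm up, lips 32 mm apart, 22 mm high
- tool_rest: plywood tool rest, fixed, board 60 (x) x 150 (y) x 6 mm with two saddles like the caddy's at y -48 and +48: seat 16 mm above the worktop, lips 32 mm apart (inside, along x), 22 mm high; free between the saddles for fingers. Origin centre of underside; long axis y. A setter lying in it has its origin 16 mm above this origin
- felt_mat: grey felt mat, fixed, 270 mm (x) x 160 mm (y) x 5 mm thick; origin at the centre of its underside, its top 5 mm above. It may lie on the left or the right side, and the tool rest on the other
- bottle: (standing in the caddy) white glue bottle with a red cap and nozzle, loose, round, 54 mm diameter, 142 mm tall, 0.16 kg; the straight body reaches to about 98 mm height, above it a sloping shoulder and the narrow cap, so grip high on the straight body. Origin at the centre of its underside, z up
- black_pot: (standing in the caddy) tall black pot with a black screw cap (fixed to it), loose, 110 mm tall, body 60 mm diameter, cap 64 mm diameter from about 92 mm up (may be gripped); about 0.2 kg. Origin at the centre of its underside, z up
- yellow_pot: (standing in the caddy) small white pot with a yellow screw cap (fixed to it), loose, 50 mm tall, body 50 mm diameter, cap 54 mm diameter from 34 mm up (may be gripped); about 0.22 kg. Origin at the centre of its underside, z up
- setter: snap setter, a straight grey steel bar, loose, 141 mm long (its y axis), 15 mm wide (x), 14 mm thick; about 0.09 kg. Origin at the centre of its underside; its centre of mass is at mid-length. At the start it lies across the two saddles of the caddy, some 8 to 23 mm behind the containers
- clip: small black bulldog clip, loose, 32 x 31 x 20 mm, lying on the caddy floor at one back corner (+y end), beyond the end of the setter; to be left alone. Origin at the centre of its underside
Mind the look-alikes: they are no part of the job. What is shaped like the black_pot but green, orange or purple is not meant.

How it is judged:
By the outcome, as a careful person would: the job done as asked, in the order asked, and still so for the second after the job is handed in, with the robot touching nothing.
It also fails if it takes over 147 s, if anything falls off the work surface, if the arm or the gripper's body presses on something with over 40 N, if the wrist force passes 120 N, or if a joint passes its speed limit or range.

ROBOT

A 6-joint arm with a two-finger parallel gripper is mounted at the origin on a cart in front of the work surface, level with it; the furniture and walls round the work are solid. World frame = base frame: x ahead of the robot, y to its left, z up, the work surface at z = 0. Lengths are in mm, angles in rad, forces in N, time in s.
With the tool pointing down it reaches from about 350 to 725 mm from the base axis. Payload 4.3 kg.
Tool frame: the origin (TCP) lies midway between the tips of the shut fingers; the grasp point (between the pads) lies 19 mm behind it; z points along the fingers, y is the line along which they close (so a half turn about z gives the same grasp; the last joint's range is limited). The gripper opens to 85 mm and grips with 20 to 120 N. Pads are 22 mm wide; open, the fingers measure 114 mm over their backs; the gripper's body (76 mm by 85 mm) begins 54 mm behind the grasp point. The pads swing forward as they close: fully open they stand 13 mm farther back than shut.
Start: joints at [1.069, 0.377, 0.081, 1.274, 0, 1.46], TCP at [219.575, 531.464, 231.329] pointing down, gripper open.
Joint ranges: [-2.72, 2.72], [-0.84, 1.66], [-1.02, 1.22], [-1.77, 2.12], [-1.37, 1.28], [-3.14, 3.14]. Speed limits (rad/s): [2.57, 2.57, 3.14, 3.14, 3.14, 3.14].

INTERFACE

Orientations are given as a rotation vector (axis times angle).
In Python, from station import * gives the robot as it stands.
- The arm moves only by the tool play_rows, never from a script. Its argument "moves" is a list of rows, each an object with "delta_pos": the shift along the world's x, y, z in m, a list of three; "rotation": the turn, a rotation vector about the world's x, y, z in degrees, a list of three; "jaw": the finger opening in m, from 0 to 0.0854. In form: [{"delta_pos": [dx, dy, dz], "rotation": [wx, wy, wz], "jaw": jaw}, ...]. A call has exactly 5 rows; each row is the pose to reach, as a shift and turn from the pose commanded when the call began; what a row does not reach only later rows make up. A row lasts 1/10 s, in which the tool goes at most 50 mm and 8.59 degrees, less where a joint would pass 70% of its speed; a pose out of reach is approached as far as the arm can. A call with a gripper value outside its range is refused whole. The fingers move at their own pace and stop on an object; "grip_force" is the grip in N (left out, the last holds). Time passes only in rows, so rows that repeat a pose let the fingers close, or fill a call up. It gives the time, the measured TCP pose, the force, the opening and the grip force at its end, in the units of the state.
- sense(): the state, without advancing time (a new reading comes with each control period).
- capture(name): name is "side" or "top"; returns the picture (384x512x3 uint8, red, green, blue); there is no depth.
- camera_model(name): a dict with "intrinsics" (3x3 intrinsics, pixels), "world_from_camera" (4x4, takes a point from camera to world coordinates). Camera axes: x right, y down, z forward; pixel columns grow to the right and rows downward; lengths in mm; the calibration is good to about 2 mm. A picture is of the moment at which its call begins. camera_model takes no time and is no camera call.
- close_job(): hands the job in; it is judged then, once.
The state is a dict: "clock": time; "joint_positions": joint angles; "qd": joint speeds; "tau": joint torques, N m; "tool_pos": TCP position; "orientation": TCP orientation; "contact_force": force on the tool from outside, world axes, zero at the start; "wrist_torque": the same for the moment, N m; "opening": finger opening in mm; "finger_force": force on a finger pad.
Only numpy, scipy, OpenCV 4.12 (cv2) and the standard library are available. Lean on these libraries where they do the work, as an engineer would, in place of code of your own. Each camera call takes 0.05 s, during which the arm holds its last target. There are 200 camera calls.

## Working session

There is one attempt and no reset: what is moved stays moved. The work goes in short steps, Python scripts to look and compute and a tool call to move; the robot and the scene stay as the last step left them, time stands still between calls to the robot, and variables do not carry over. Pictures are saved under pics/ and viewed, at most 14 in all, crops included, and the job is handed in when it is done.

Besides the shell and the picture viewer there is one more tool, called after "Emit:" by a JSON object that holds its "api" and its "payload". play_rows: Moves the arm, as the interface text tells. Its arguments: {"type":"object","properties":{"moves":{"type":"array","items":{"type":"object","properties":{"delta_pos":{"type":"array","items":{"type":"number"}},"rotation":{"type":"array","items":{"type":"number"}},"jaw":{"type":"number"}}}},"grip_force":{"type":"number"}},"required":["moves"]}

```bash
mkdir -p pics; ls; python3 - <<'E'
from station import *
import cv2
for n in("top","side"):
    cv2.imwrite(f"pics/{n}0.png",cv2.resize(capture(n)[:,:,::-1],(800,600),interpolation=cv2.INTER_CUBIC))
    m=camera_model(n);print(m)
s=sense();print(s)
E
```

```text
pics
{'intrinsics': array([[394.31335815,   0.        , 258.21646607],
       [  0.        , 394.31335815, 192.81047587],
       [  0.        ,   0.        ,   1.        ]]), 'world_from_camera': array([[-7.95020058e-03, -9.93730669e-01,  1.11517494e-01,
         3.92272678e+02],
       [-9.99918532e-01,  9.01391925e-03,  9.03764129e-03,
        -2.78611625e+00],
       [-9.98619101e-03, -1.11436558e-01, -9.93721374e-01,
         1.20615696e+03],
       [ 0.00000000e+00,  0.00000000e+00,  0.00000000e+00,
         1.00000000e+00]])}
{'intrinsics': array([[348.25338728,   0.        , 251.54623252],
       [  0.        , 348.25338728, 190.57813164],
       [  0.        ,   0.        ,   1.        ]]), 'world_from_camera': array([[-9.99788757e-01,  1.34976682e-02,  1.55001113e-02,
         5.04293122e+02],
       [-7.35328101e-03,  4.69324920e-01, -8.82994932e-01,
         7.54389439e+02],
       [-1.91929611e-02, -8.82922382e-01, -4.69126526e-01,
         4.64454148e+02],
       [ 0.00000000e+00,  0.00000000e+00,  0.00000000e+00,
         1.00000000e+00]])}
{'clock': 0.1, 'joint_positions': array([ 1.06869463e+00,  3.77985539e-01,  7.98100304e-02,  1.27441347e+00,
       -2.02804748e-05,  1.46055222e+00]), 'qd': array([-0.0013583 , -0.00179983,  0.00167189, -0.00174395, -0.00025564,
       -0.00089236]), 'tau': array([ 8.04373267e-04, -4.64694142e+01,  2.70581979e+01,  1.20472658e-02,
       -1.59311139e-04, -9.23860796e-06]), 'tool_pos': array([219.28990346, 530.92422437, 230.47643516]), 'orientation': array([-6.11496179e-01, -3.08097328e+00,  2.69409002e-03]), 'contact_force': array([-0.71933368,  0.35991226,  0.30545805]), 'wrist_torque': array([-0.04951368, -0.04373152, -0.01424751]), 'finger_force': 0.0, 'opening': 85.436743639171}
```

View pics/top0.png

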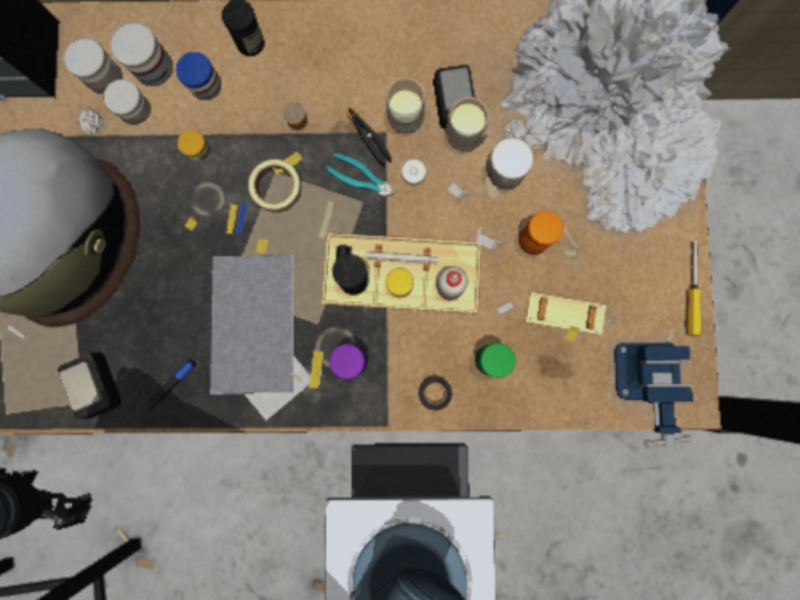

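View pics/side0.png

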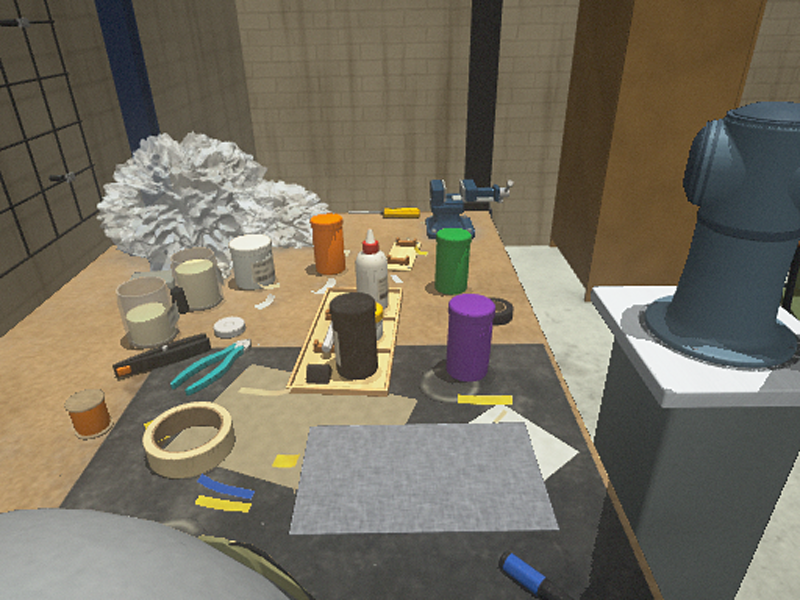

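The black pot stands in the caddy at top (350,270). Its look-alikes are purple (347,360), green (497,360) and orange (540,230), all outside the caddy. I'll confirm this in enlarged crops and measure.

```bash
cat > h.py <<'E'
from station import *
import cv2, numpy as np
def ray(n,u,v):
    m=camera_model(n);K=m["intrinsics"];T=m["world_from_camera"]
    return T[:3,3],T[:3,:3]@np.linalg.solve(K,[u,v,1])
def atz(n,u,v,z):
    o,d=ray(n,u,v);return o+d*(z-o[2])/d[2]
def proj(n,p):
    m=camera_model(n);T=m["world_from_camera"];c=T[:3,:3].T@(np.asarray(p,float)-T[:3,3]);q=m["intrinsics"]@c;return q[:2]/q[2]
def crop(n,name,u0,v0,u1,v1,s):
    a=capture(n)[v0:v1,u0:u1,::-1]
    a=cv2.resize(a,None,fx=s,fy=s,interpolation=cv2.INTER_CUBIC)
    for u in range(-(-u0//10)*10,u1,10): cv2.putText(a,str(u),(int((u-u0+.5)*s)-8,9),0,.33,(255,0,255));cv2.line(a,(int((u-u0+.5)*s),10),(int((u-u0+.5)*s),16),(255,0,255))
    for v in range(-(-v0//10)*10,v1,10): cv2.putText(a,str(v)+"-",(0,int((v-v0+.5)*s)+3),0,.33,(255,0,255))
    cv2.imwrite(f"pics/{name}.png",a)
E
python3 - <<'E'
from h import *
crop("top","t1",200,145,314,205,7)
crop("top","t2",330,180,395,220,12)
crop("side","s1",170,140,310,255,5)
k=512/800
for p in [(211,257),(293,255),(294,393),(212,394)]: print("mat",atz("top",p[0]*k,p[1]*k,5).round(1))
for nm,p in dict(purple=(347,360),green=(497,360),orange=(545,226)).items(): print(nm,atz("top",p[0]*k,p[1]*k,110).round(1))
print(proj("top",(0,0,0))/k,proj("top",(219,531,231))/k)
E
```

```text
mat [618.9 389.3   5. ]
mat [621.3 226.4   5. ]
mat [350.6 221.2   5. ]
mat [349.8 380.1   5. ]
purple [411.4 108.1 110. ]
green [ 409.3 -157.4  110. ]
orange [ 650.1 -250.2  110. ]
[410.06665943 580.95055162] [ 66.12836302 485.65238629]
```

View pics/t1.png

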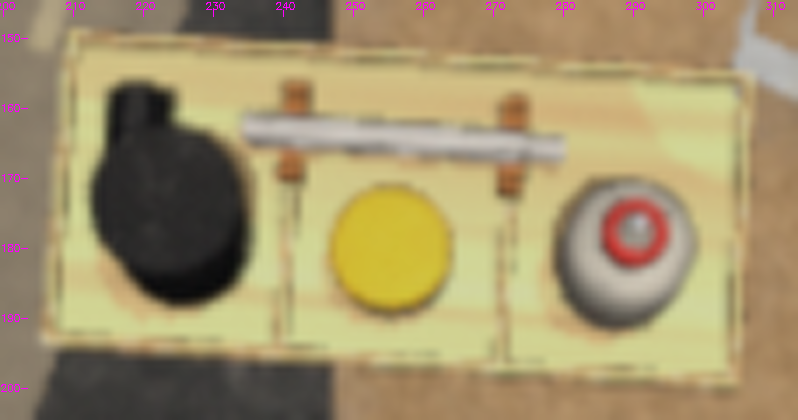

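View pics/t2.png

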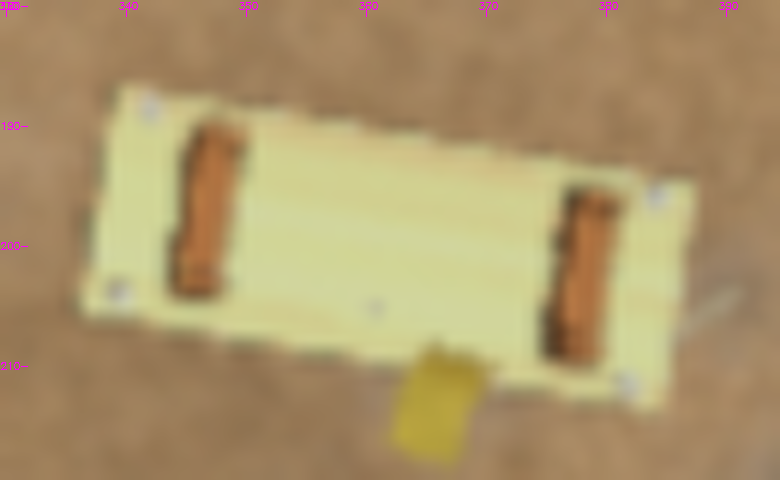

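View pics/s1.png

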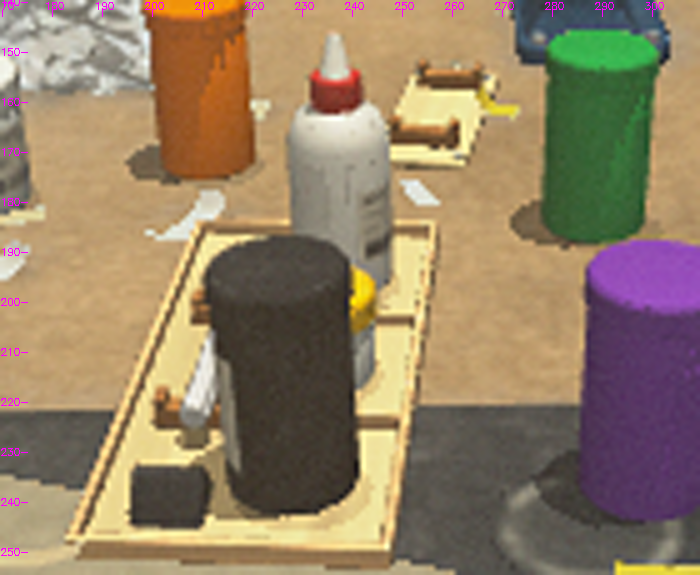

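```bash
python3 - <<'E'
from h import *
def o(p,s,u0,v0): return p[0]/s-.5+u0,p[1]/s-.5+v0
T=lambda p,z:atz("top",*o(p,7,200,145),z)
R=lambda p,z:atz("top",*o(p,12,330,180),z)
def rect(P,nm,w,h):
    P=np.array(P)[:,:2]; c=P.mean(0)
    L=np.array([[w,h],[w,-h],[-w,-h],[-w,h]])/2.
    U,_,V=np.linalg.svd((P-c).T@L);M=U@np.diag([1,np.linalg.det(U@V)])@V
    a=np.degrees(np.arctan2(M[1,0],M[0,0]));print(nm,c.round(1),"yaw",a.round(2),"res",np.abs((L@M.T+c)-P).max().round(1));return c,M
c,M=rect([T(p,14) for p in[(70,31),(750,76),(735,386),(43,342)]],"caddy",140,304)
r,N=rect([R(p,6) for p in[(120,87),(697,182),(665,408),(82,315)]],"rest",60,150)
k=512/800
rect([atz("top",(a+.5)*k-.5,(b+.5)*k-.5,5) for a,b in [(211,257),(293,255),(294,393),(212,394)]],"mat",270,160)
loc=lambda p:((p[:2]-c)@M).round(1)
for nm,p,z in [("black",(171,199),110),("yellow",(391,247),50),("bottle tip",(637,230),142),("redcap",(636,232),118),("shoulder",(627,250),95),("setL",(243,127),30),("setR",(564,150),30),("clip",(140,105),20)]:
    q=T(p,z);print(nm,q.round(1),loc(q))
sl=[R(p,22) for p in[(218,128),(195,293),(597,195),(577,360)]];print("lips",np.round(sl,1),"mid",np.mean(sl,0))
a,b=T((243,127),30),T((564,150),30);print("set mid",(a+b)/2,np.linalg.norm(a-b),np.degrees(np.arctan2(*(a-b)[:2])))
# side check
S=lambda p,z:atz("side",p[0]/5-.5+170,p[1]/5-.5+140,z)
for nm,p,z in[("blk base front",(295,513),6),("caddyLF",(393,550),14),("caddyLB",(80,543),14),("tip",(334,36),142)]:
    q=S(p,z);print("side",nm,q.round(1),loc(q))
print(S((395,563),0))
E
```

```text
caddy [583.5  12.9] yaw -4.29 res 2.3
rest [ 501.6 -308.2] yaw -9.95 res 1.4
mat [485.7 304.8] yaw 1.28 res 2.1
black [572.5 103.3 110. ] [-17.7  89.3]
yellow [560.9  15.9  50. ] [-22.7   1.3]
bottle tip [553.3 -81.4 142. ] [-23.  -96.4]
redcap [556.1 -82.8 118. ] [-20.1 -97.5]
shoulder [552.2 -80.7  95. ] [-24.2 -95.7]
setL [616.9  79.9  30. ] [28.3 69.3]
setR [605.4 -58.8  30. ] [ 27.3 -69.9]
clip [629.  125.6  20. ] [ 37.  115.8]
lips [[ 530.7 -262.    22. ]
 [ 489.2 -254.9   22. ]
 [ 513.  -356.3   22. ]
 [ 471.6 -349.6   22. ]] mid [ 501.10767621 -305.67918377   22.        ]
set mid [611.1611799   10.54269673  30.        ] 139.17540880135968 4.718483468545673
side blk base front [568.4 131.5   6. ] [-23.9 117.2]
side caddyLF [524.5 169.   14. ] [-70.5 151.2]
side caddyLB [657.1 161.9  14. ] [ 62.2 154.1]
side tip [556.3 -96.2 142. ] [ -18.9 -110.8]
[524.08460098 159.81038765   0.        ]
```

The crops confirm it. The black cap at top crop (171,199) is the black pot inside the caddy, at about (571,102). Yellow is at (561,16) and the bottle at (553,-82). The setter's midpoint is (611,10.5) with yaw -4.7°. The rest is at (501,-307) with yaw -10.2°, and the mat is centred at (486,305). My order is black, bottle, yellow.

Emit:
{"api": "play_rows", "payload": {"moves": [{"delta_pos": [0.0234,-0.0286,-0.002],"rotation": [0,0,1.2],"jaw": 0.0854},{"delta_pos": [0.0468,-0.0572,-0.004],"rotation": [0,0,2.4],"jaw": 0.0854},{"delta_pos": [0.0702,-0.0858,-0.006],"rotation": [0,0,3.6],"jaw": 0.0854},{"delta_pos": [0.0936,-0.1144,-0.008],"rotation": [0,0,4.8],"jaw": 0.0854},{"delta_pos": [0.117,-0.143,-0.01],"rotation": [0,0,6.0],"jaw": 0.0854}], "grip_force": 40}}

```text
clock: 0.75
tool_pos: [337.2, 387.2, 221.2]
orientation: [0.448, 3.109, 0.0]
contact_force: [-0.0, 0.2, -0.2]
opening: 85.3
finger_force: 0.0
```

Emit:
{"api": "play_rows", "payload": {"moves": [{"delta_pos": [0.0234,-0.0286,-0.002],"rotation": [0,0,1.2],"jaw": 0.0854},{"delta_pos": [0.0468,-0.0572,-0.004],"rotation": [0,0,2.4],"jaw": 0.0854},{"delta_pos": [0.0702,-0.0858,-0.006],"rotation": [0,0,3.6],"jaw": 0.0854},{"delta_pos": [0.0936,-0.1144,-0.008],"rotation": [0,0,4.8],"jaw": 0.0854},{"delta_pos": [0.117,-0.143,-0.01],"rotation": [0,0,6.0],"jaw": 0.0854}]}}

```text
clock: 1.25
tool_pos: [454.3, 244.2, 211.3]
orientation: [0.285, 3.129, 0.0]
contact_force: [-0.3, -0.4, -0.2]
opening: 85.1
finger_force: 0.0
```

Emit:
{"api": "play_rows", "payload": {"moves": [{"delta_pos": [0.0234,-0.0286,-0.002],"rotation": [0,0,1.2],"jaw": 0.0854},{"delta_pos": [0.0468,-0.0572,-0.004],"rotation": [0,0,2.4],"jaw": 0.0854},{"delta_pos": [0.0702,-0.0858,-0.006],"rotation": [0,0,3.6],"jaw": 0.0854},{"delta_pos": [0.0936,-0.1144,-0.008],"rotation": [0,0,4.8],"jaw": 0.0854},{"delta_pos": [0.117,-0.143,-0.01],"rotation": [0,0,6.0],"jaw": 0.0854}]}}

```text
clock: 1.75
tool_pos: [571.3, 101.1, 201.2]
orientation: [-0.121, -3.139, -0.0]
contact_force: [1.1, 0.5, 0.5]
opening: 85.3
finger_force: 0.0
```

Emit:
{"api": "play_rows", "payload": {"moves": [{"delta_pos": [0,0,-0.03],"rotation": [0,0,0],"jaw": 0.0854},{"delta_pos": [0,0,-0.06],"rotation": [0,0,0],"jaw": 0.0854},{"delta_pos": [0,0,-0.085],"rotation": [0,0,0],"jaw": 0.0854},{"delta_pos": [0,0,-0.105],"rotation": [0,0,0],"jaw": 0.0854},{"delta_pos": [0,0,-0.12],"rotation": [0,0,0],"jaw": 0.0854}]}}

```text
clock: 2.25
tool_pos: [569.5, 102.3, 79.5]
orientation: [-0.122, -3.137, 0.0]
contact_force: [0.2, 1.2, 0.6]
opening: 85.5
finger_force: 0.0
```

Emit:
{"api": "play_rows", "payload": {"moves": [{"delta_pos": [0,0,0],"rotation": [0,0,0],"jaw": 0.075},{"delta_pos": [0,0,0],"rotation": [0,0,0],"jaw": 0.068},{"delta_pos": [0,0,0],"rotation": [0,0,0],"jaw": 0.06},{"delta_pos": [0,0,0],"rotation": [0,0,0],"jaw": 0.05},{"delta_pos": [0,0,0],"rotation": [0,0,0],"jaw": 0.05}], "grip_force": 40}}

```text
clock: 2.75
tool_pos: [571.5, 102.5, 82.4]
orientation: [0.122, 3.137, 0.0]
contact_force: [-0.1, 0.5, 2.6]
opening: 62.1
finger_force: 44.2
```

Emit:
{"api": "play_rows", "payload": {"moves": [{"delta_pos": [0,0,0.01],"rotation": [0,0,0],"jaw": 0.05},{"delta_pos": [0,0,0.03],"rotation": [0,0,0],"jaw": 0.05},{"delta_pos": [0,0,0.05],"rotation": [0,0,0],"jaw": 0.05},{"delta_pos": [0,0.01,0.06],"rotation": [0,0,0],"jaw": 0.05},{"delta_pos": [0,0.03,0.06],"rotation": [0,0,0],"jaw": 0.05}]}}

```text
clock: 3.25
tool_pos: [572.1, 132.4, 143.7]
orientation: [0.125, 3.135, 0.001]
contact_force: [1.2, -0.3, -2.9]
opening: 62.5
finger_force: 44.2
```

Emit:
{"api": "play_rows", "payload": {"moves": [{"delta_pos": [0.001,0.03,0],"rotation": [0,0,0],"jaw": 0.05},{"delta_pos": [0.002,0.06,0],"rotation": [0,0,0],"jaw": 0.05},{"delta_pos": [0.003,0.09,0],"rotation": [0,0,0],"jaw": 0.05},{"delta_pos": [0.004,0.12,0],"rotation": [0,0,0],"jaw": 0.05},{"delta_pos": [0.004,0.145,0],"rotation": [0,0,0],"jaw": 0.05}]}}

```text
clock: 3.75
tool_pos: [573.9, 279.8, 141.1]
orientation: [-0.12, -3.139, -0.001]
contact_force: [-0.2, -0.3, -1.4]
opening: 62.1
finger_force: 44.3
```

Emit:
{"api": "play_rows", "payload": {"moves": [{"delta_pos": [0,0.015,-0.005],"rotation": [0,0,0],"jaw": 0.05},{"delta_pos": [0,0.023,-0.02],"rotation": [0,0,0],"jaw": 0.05},{"delta_pos": [0,0.023,-0.038],"rotation": [0,0,0],"jaw": 0.05},{"delta_pos": [0,0.023,-0.052],"rotation": [0,0,0],"jaw": 0.05},{"delta_pos": [0,0.023,-0.057],"rotation": [0,0,0],"jaw": 0.05}]}}

```text
clock: 4.25
tool_pos: [572.6, 299.1, 81.3]
orientation: [-0.123, -3.135, 0.004]
contact_force: [-4.3, -0.7, 19.0]
opening: 62.5
finger_force: 45.9
```

Emit:
{"api": "play_rows", "payload": {"moves": [{"delta_pos": [0,0,0],"rotation": [0,0,0],"jaw": 0.05},{"delta_pos": [0,0,0],"rotation": [0,0,0],"jaw": 0.05},{"delta_pos": [0,0,0],"rotation": [0,0,0],"jaw": 0.05},{"delta_pos": [0,0,0],"rotation": [0,0,0],"jaw": 0.05},{"delta_pos": [0,0,0],"rotation": [0,0,0],"jaw": 0.05}]}}

```text
clock: 4.75
tool_pos: [574.8, 300.5, 84.7]
orientation: [0.122, 3.139, 0.001]
contact_force: [-0.2, -0.3, -2.2]
opening: 62.4
finger_force: 44.3
```

Emit:
{"api": "play_rows", "payload": {"moves": [{"delta_pos": [0,0,-0.001],"rotation": [0,0,0],"jaw": 0.05},{"delta_pos": [0,0,-0.002],"rotation": [0,0,0],"jaw": 0.05},{"delta_pos": [0,0,-0.003],"rotation": [0,0,0],"jaw": 0.05},{"delta_pos": [0,0,-0.0035],"rotation": [0,0,0],"jaw": 0.05},{"delta_pos": [0,0,-0.0035],"rotation": [0,0,0],"jaw": 0.05}]}}

```text
clock: 5.25
tool_pos: [574.9, 300.5, 81.5]
orientation: [0.122, 3.138, 0.0]
contact_force: [-0.2, -0.5, 3.7]
opening: 62.5
finger_force: 44.7
```

Emit:
{"api": "play_rows", "payload": {"moves": [{"delta_pos": [0,0,0],"rotation": [0,0,0],"jaw": 0.064},{"delta_pos": [0,0,0],"rotation": [0,0,0],"jaw": 0.07},{"delta_pos": [0,0,0],"rotation": [0,0,0],"jaw": 0.08},{"delta_pos": [0,0,0],"rotation": [0,0,0],"jaw": 0.0854},{"delta_pos": [0,0,0],"rotation": [0,0,0],"jaw": 0.0854}]}}

```text
clock: 5.75
tool_pos: [574.5, 300.4, 80.7]
orientation: [-0.122, -3.139, -0.0]
contact_force: [1.6, 0.7, -0.1]
opening: 85.4
finger_force: 0.0
```

Emit:
{"api": "play_rows", "payload": {"moves": [{"delta_pos": [0,0,0.015],"rotation": [0,0,0],"jaw": 0.0854},{"delta_pos": [0,0,0.045],"rotation": [0,0,0],"jaw": 0.0854},{"delta_pos": [0,0,0.08],"rotation": [0,0,0],"jaw": 0.0854},{"delta_pos": [0,0,0.115],"rotation": [0,0,0],"jaw": 0.0854},{"delta_pos": [0,0,0.15],"rotation": [0,0,0],"jaw": 0.0854}]}}

```text
clock: 6.25
tool_pos: [574.4, 300.4, 232.2]
orientation: [-0.122, -3.139, -0.0]
contact_force: [0.2, 0.9, 0.1]
opening: 85.5
finger_force: 0.0
```

Emit:
{"api": "play_rows", "payload": {"moves": [{"delta_pos": [-0.001,-0.02,0],"rotation": [0,0,0],"jaw": 0.0854},{"delta_pos": [-0.003,-0.06,0],"rotation": [0,0,0],"jaw": 0.0854},{"delta_pos": [-0.005,-0.1,0],"rotation": [0,0,0],"jaw": 0.0854},{"delta_pos": [-0.007,-0.14,0],"rotation": [0,0,0],"jaw": 0.0854},{"delta_pos": [-0.01,-0.18,0],"rotation": [0,0,0],"jaw": 0.0854}]}}

```text
clock: 6.75
tool_pos: [564.4, 119.1, 230.9]
orientation: [0.121, 3.139, 0.0]
contact_force: [0.8, 0.3, 0.5]
opening: 85.2
finger_force: 0.0
```

Emit:
{"api": "play_rows", "payload": {"moves": [{"delta_pos": [-0.002,-0.045,0],"rotation": [0,0,0],"jaw": 0.0854},{"delta_pos": [-0.004,-0.09,0],"rotation": [0,0,0],"jaw": 0.0854},{"delta_pos": [-0.006,-0.135,0],"rotation": [0,0,0],"jaw": 0.0854},{"delta_pos": [-0.009,-0.18,0],"rotation": [0,0,0],"jaw": 0.0854},{"delta_pos": [-0.0106,-0.2015,0],"rotation": [0,0,0],"jaw": 0.0854}]}}

```text
clock: 7.25
tool_pos: [553.6, -84.6, 230.9]
orientation: [0.127, 3.139, -0.002]
contact_force: [0.1, 0.6, 0.4]
opening: 85.1
finger_force: 0.0
```

Emit:
{"api": "play_rows", "payload": {"moves": [{"delta_pos": [0,0,-0.02],"rotation": [0,0,0],"jaw": 0.0854},{"delta_pos": [0,0,-0.05],"rotation": [0,0,0],"jaw": 0.0854},{"delta_pos": [0,0,-0.08],"rotation": [0,0,0],"jaw": 0.0854},{"delta_pos": [0,0,-0.105],"rotation": [0,0,0],"jaw": 0.0854},{"delta_pos": [0,0,-0.125],"rotation": [0,0,0],"jaw": 0.0854}]}}

```text
clock: 7.75
tool_pos: [553.1, -80.9, 104.2]
orientation: [-0.122, -3.138, -0.001]
contact_force: [-0.4, 0.2, 0.2]
opening: 85.2
finger_force: 0.0
```

Emit:
{"api": "play_rows", "payload": {"moves": [{"delta_pos": [0,0,-0.01],"rotation": [0,0,0],"jaw": 0.0854},{"delta_pos": [0,0,-0.018],"rotation": [0,0,0],"jaw": 0.0854},{"delta_pos": [0,0,-0.022],"rotation": [0,0,0],"jaw": 0.0854},{"delta_pos": [0,0,-0.025],"rotation": [0,0,0],"jaw": 0.0854},{"delta_pos": [0,0,-0.025],"rotation": [0,0,0],"jaw": 0.0854}]}}

```text
clock: 8.25
tool_pos: [554.4, -81.2, 81.2]
orientation: [0.122, 3.138, -0.0]
contact_force: [0.2, -0.4, 1.3]
opening: 85.4
finger_force: 0.0
```

Emit:
{"api": "play_rows", "payload": {"moves": [{"delta_pos": [0,0,0],"rotation": [0,0,0],"jaw": 0.068},{"delta_pos": [0,0,0],"rotation": [0,0,0],"jaw": 0.06},{"delta_pos": [0,0,0],"rotation": [0,0,0],"jaw": 0.053},{"delta_pos": [0,0,0],"rotation": [0,0,0],"jaw": 0.045},{"delta_pos": [0,0,0],"rotation": [0,0,0],"jaw": 0.045}], "grip_force": 35}}

```text
clock: 8.75
tool_pos: [554.6, -81.3, 81.7]
orientation: [0.122, 3.138, -0.001]
contact_force: [-0.9, -1.0, 6.3]
opening: 51.8
finger_force: 36.3
```

Emit:
{"api": "play_rows", "payload": {"moves": [{"delta_pos": [0,0,0.01],"rotation": [0,0,0],"jaw": 0.045},{"delta_pos": [0,0,0.03],"rotation": [0,0,0],"jaw": 0.045},{"delta_pos": [0,0,0.055],"rotation": [0,0,0],"jaw": 0.045},{"delta_pos": [0,0,0.08],"rotation": [0,0,0],"jaw": 0.045},{"delta_pos": [0,0,0.09],"rotation": [0,0,0],"jaw": 0.045}]}}

```text
clock: 9.25
tool_pos: [555.0, -81.2, 173.3]
orientation: [0.122, 3.136, -0.001]
contact_force: [1.0, 1.0, -1.2]
opening: 52.0
finger_force: 37.1
```

Emit:
{"api": "play_rows", "payload": {"moves": [{"delta_pos": [-0.002,0.01,0],"rotation": [0,0,0],"jaw": 0.045},{"delta_pos": [-0.007,0.035,0],"rotation": [0,0,0],"jaw": 0.045},{"delta_pos": [-0.014,0.07,0],"rotation": [0,0,0],"jaw": 0.045},{"delta_pos": [-0.021,0.105,0],"rotation": [0,0,0],"jaw": 0.045},{"delta_pos": [-0.028,0.14,0],"rotation": [0,0,0],"jaw": 0.045}]}}

```text
clock: 9.75
tool_pos: [524.0, 60.8, 168.9]
orientation: [-0.122, -3.136, -0.001]
contact_force: [0.4, 0.2, -1.8]
opening: 51.9
finger_force: 37.1
```

Emit:
{"api": "play_rows", "payload": {"moves": [{"delta_pos": [-0.007,0.035,0],"rotation": [0,0,0],"jaw": 0.045},{"delta_pos": [-0.014,0.07,0],"rotation": [0,0,0],"jaw": 0.045},{"delta_pos": [-0.021,0.105,0],"rotation": [0,0,0],"jaw": 0.045},{"delta_pos": [-0.028,0.14,0],"rotation": [0,0,0],"jaw": 0.045},{"delta_pos": [-0.035,0.175,0],"rotation": [0,0,0],"jaw": 0.045}]}}

```text
clock: 10.25
tool_pos: [488.8, 235.5, 169.0]
orientation: [-0.121, -3.136, 0.001]
contact_force: [-0.2, -0.7, -2.2]
opening: 51.9
finger_force: 37.1
```

Emit:
{"api": "play_rows", "payload": {"moves": [{"delta_pos": [-0.006,0.03,0],"rotation": [0,0,0],"jaw": 0.045},{"delta_pos": [-0.01,0.055,-0.005],"rotation": [0,0,0],"jaw": 0.045},{"delta_pos": [-0.011,0.066,-0.02],"rotation": [0,0,0],"jaw": 0.045},{"delta_pos": [-0.011,0.066,-0.04],"rotation": [0,0,0],"jaw": 0.045},{"delta_pos": [-0.011,0.066,-0.06],"rotation": [0,0,0],"jaw": 0.045}]}}

```text
clock: 10.75
tool_pos: [478.0, 300.6, 108.5]
orientation: [-0.119, -3.137, 0.001]
contact_force: [-0.7, -1.1, -2.0]
opening: 52.0
finger_force: 37.2
```

Emit:
{"api": "play_rows", "payload": {"moves": [{"delta_pos": [0,0,-0.01],"rotation": [0,0,0],"jaw": 0.045},{"delta_pos": [0,0,-0.018],"rotation": [0,0,0],"jaw": 0.045},{"delta_pos": [0,0,-0.024],"rotation": [0,0,0],"jaw": 0.045},{"delta_pos": [0,0,-0.027],"rotation": [0,0,0],"jaw": 0.045},{"delta_pos": [0,0,-0.029],"rotation": [0,0,0],"jaw": 0.045}]}}

```text
clock: 11.25
tool_pos: [480.3, 300.1, 82.1]
orientation: [0.122, 3.139, 0.001]
contact_force: [0.2, -0.3, -1.3]
opening: 51.6
finger_force: 37.2
```

Emit:
{"api": "play_rows", "payload": {"moves": [{"delta_pos": [0,0,0],"rotation": [0,0,0],"jaw": 0.045},{"delta_pos": [0,0,-0.0005],"rotation": [0,0,0],"jaw": 0.045},{"delta_pos": [0,0,-0.001],"rotation": [0,0,0],"jaw": 0.045},{"delta_pos": [0,0,-0.001],"rotation": [0,0,0],"jaw": 0.045},{"delta_pos": [0,0,-0.001],"rotation": [0,0,0],"jaw": 0.045}]}}

```text
clock: 11.75
tool_pos: [480.1, 300.0, 81.0]
orientation: [0.122, 3.139, 0.0]
contact_force: [-0.0, 0.2, -0.8]
opening: 52.0
finger_force: 37.2
```

Emit:
{"api": "play_rows", "payload": {"moves": [{"delta_pos": [0,0,-0.0005],"rotation": [0,0,0],"jaw": 0.045},{"delta_pos": [0,0,-0.001],"rotation": [0,0,0],"jaw": 0.045},{"delta_pos": [0,0,-0.0015],"rotation": [0,0,0],"jaw": 0.045},{"delta_pos": [0,0,-0.0015],"rotation": [0,0,0],"jaw": 0.045},{"delta_pos": [0,0,-0.0015],"rotation": [0,0,0],"jaw": 0.045}]}}

```text
clock: 12.25
tool_pos: [480.7, 300.0, 80.8]
orientation: [0.122, 3.137, 0.001]
contact_force: [-1.4, -1.7, 6.6]
opening: 52.1
finger_force: 38.1
```

Emit:
{"api": "play_rows", "payload": {"moves": [{"delta_pos": [0,0,0],"rotation": [0,0,0],"jaw": 0.056},{"delta_pos": [0,0,0],"rotation": [0,0,0],"jaw": 0.062},{"delta_pos": [0,0,0],"rotation": [0,0,0],"jaw": 0.075},{"delta_pos": [0,0,0],"rotation": [0,0,0],"jaw": 0.0854},{"delta_pos": [0,0,0],"rotation": [0,0,0],"jaw": 0.0854}]}}

```text
clock: 12.75
tool_pos: [479.9, 300.0, 79.1]
orientation: [-0.122, -3.139, -0.0]
contact_force: [-0.3, 0.9, 0.1]
opening: 85.3
finger_force: 0.0
```

Emit:
{"api": "play_rows", "payload": {"moves": [{"delta_pos": [0,0,0.015],"rotation": [0,0,0],"jaw": 0.0854},{"delta_pos": [0,0,0.045],"rotation": [0,0,0],"jaw": 0.0854},{"delta_pos": [0,0,0.08],"rotation": [0,0,0],"jaw": 0.0854},{"delta_pos": [0,0,0.115],"rotation": [0,0,0],"jaw": 0.0854},{"delta_pos": [0,0,0.15],"rotation": [0,0,0],"jaw": 0.0854}]}}

```text
clock: 13.25
tool_pos: [479.7, 299.9, 230.6]
orientation: [-0.122, -3.139, -0.0]
contact_force: [0.9, 0.6, -0.6]
opening: 85.7
finger_force: 0.0
```

Emit:
{"api": "play_rows", "payload": {"moves": [{"delta_pos": [0.006,-0.02,0],"rotation": [0,0,0],"jaw": 0.0854},{"delta_pos": [0.017,-0.06,0],"rotation": [0,0,0],"jaw": 0.0854},{"delta_pos": [0.028,-0.1,0],"rotation": [0,0,0],"jaw": 0.0854},{"delta_pos": [0.039,-0.14,0],"rotation": [0,0,0],"jaw": 0.0854},{"delta_pos": [0.05,-0.18,0],"rotation": [0,0,0],"jaw": 0.0854}]}}

```text
clock: 13.75
tool_pos: [530.2, 118.5, 229.3]
orientation: [0.121, 3.139, 0.0]
contact_force: [1.2, 1.0, 0.2]
opening: 85.8
finger_force: 0.0
```

Emit:
{"api": "play_rows", "payload": {"moves": [{"delta_pos": [0.011,-0.04,0],"rotation": [0,0,0],"jaw": 0.0854},{"delta_pos": [0.022,-0.08,0],"rotation": [0,0,0],"jaw": 0.0854},{"delta_pos": [0.03,-0.104,-0.02],"rotation": [0,0,0],"jaw": 0.0854},{"delta_pos": [0.03,-0.104,-0.05],"rotation": [0,0,0],"jaw": 0.0854},{"delta_pos": [0.03,-0.104,-0.08],"rotation": [0,0,0],"jaw": 0.0854}]}}

```text
clock: 14.25
tool_pos: [560.8, 14.7, 148.8]
orientation: [0.125, 3.137, 0.0]
contact_force: [-0.0, 0.5, -0.7]
opening: 85.4
finger_force: 0.0
```

Emit:
{"api": "play_rows", "payload": {"moves": [{"delta_pos": [0,0,-0.03],"rotation": [0,0,0],"jaw": 0.0854},{"delta_pos": [0,0,-0.06],"rotation": [0,0,0],"jaw": 0.0854},{"delta_pos": [0,0,-0.09],"rotation": [0,0,0],"jaw": 0.0854},{"delta_pos": [0,0,-0.112],"rotation": [0,0,0],"jaw": 0.0854},{"delta_pos": [0,0,-0.123],"rotation": [0,0,0],"jaw": 0.0854}]}}

```text
clock: 14.75
tool_pos: [558.2, 16.1, 24.0]
orientation: [-0.122, -3.136, -0.0]
contact_force: [0.0, 0.5, -0.2]
opening: 85.4
finger_force: 0.0
```

Emit:
{"api": "play_rows", "payload": {"moves": [{"delta_pos": [0,0,0],"rotation": [0,0,0],"jaw": 0.07},{"delta_pos": [0,0,0],"rotation": [0,0,0],"jaw": 0.06},{"delta_pos": [0,0,0],"rotation": [0,0,0],"jaw": 0.053},{"delta_pos": [0,0,0],"rotation": [0,0,0],"jaw": 0.045},{"delta_pos": [0,0,0],"rotation": [0,0,0],"jaw": 0.045}], "grip_force": 45}}

```text
clock: 15.25
tool_pos: [561.4, 15.5, 28.1]
orientation: [0.122, 3.136, -0.001]
contact_force: [-0.6, -2.2, 7.1]
opening: 52.1
finger_force: 46.7
```

Emit:
{"api": "play_rows", "payload": {"moves": [{"delta_pos": [0,0,0.012],"rotation": [0,0,0],"jaw": 0.045},{"delta_pos": [0,0,0.04],"rotation": [0,0,0],"jaw": 0.045},{"delta_pos": [0,0,0.075],"rotation": [0,0,0],"jaw": 0.045},{"delta_pos": [0,0,0.11],"rotation": [0,0,0],"jaw": 0.045},{"delta_pos": [-0.002,0.004,0.14],"rotation": [0,0,0],"jaw": 0.045}]}}

```text
clock: 15.75
tool_pos: [558.2, 20.0, 168.8]
orientation: [0.122, 3.138, 0.001]
contact_force: [0.5, -0.6, -2.4]
opening: 51.9
finger_force: 47.7
```

Emit:
{"api": "play_rows", "payload": {"moves": [{"delta_pos": [-0.01,0.016,0.02],"rotation": [0,0,0],"jaw": 0.045},{"delta_pos": [-0.025,0.041,0.03],"rotation": [0,0,0],"jaw": 0.045},{"delta_pos": [-0.043,0.071,0.03],"rotation": [0,0,0],"jaw": 0.045},{"delta_pos": [-0.061,0.101,0.03],"rotation": [0,0,0],"jaw": 0.045},{"delta_pos": [-0.079,0.131,0.03],"rotation": [0,0,0],"jaw": 0.045}]}}

```text
clock: 16.25
tool_pos: [477.9, 152.2, 197.0]
orientation: [0.122, 3.139, 0.002]
contact_force: [-0.0, -0.2, -2.9]
opening: 52.5
finger_force: 47.7
```

Emit:
{"api": "play_rows", "payload": {"moves": [{"delta_pos": [-0.018,0.03,0],"rotation": [0,0,0],"jaw": 0.045},{"delta_pos": [-0.036,0.06,0],"rotation": [0,0,0],"jaw": 0.045},{"delta_pos": [-0.054,0.09,0],"rotation": [0,0,0],"jaw": 0.045},{"delta_pos": [-0.074,0.12,0],"rotation": [0,0,0],"jaw": 0.045},{"delta_pos": [-0.094,0.149,0],"rotation": [0,0,0],"jaw": 0.045}]}}

```text
clock: 16.75
tool_pos: [383.6, 301.2, 196.9]
orientation: [-0.122, -3.139, -0.001]
contact_force: [0.1, 0.0, -3.0]
opening: 52.1
finger_force: 47.7
```

Emit:
{"api": "play_rows", "payload": {"moves": [{"delta_pos": [0,0,-0.02],"rotation": [0,0,0],"jaw": 0.045},{"delta_pos": [0,0,-0.05],"rotation": [0,0,0],"jaw": 0.045},{"delta_pos": [0,0,-0.08],"rotation": [0,0,0],"jaw": 0.045},{"delta_pos": [0,0,-0.11],"rotation": [0,0,0],"jaw": 0.045},{"delta_pos": [0,0,-0.135],"rotation": [0,0,0],"jaw": 0.045}]}}

```text
clock: 17.25
tool_pos: [384.1, 299.9, 60.4]
orientation: [-0.121, -3.138, -0.0]
contact_force: [0.5, -0.2, -3.1]
opening: 52.4
finger_force: 48.0
```

Emit:
{"api": "play_rows", "payload": {"moves": [{"delta_pos": [0,0,-0.015],"rotation": [0,0,0],"jaw": 0.045},{"delta_pos": [0,0,-0.024],"rotation": [0,0,0],"jaw": 0.045},{"delta_pos": [0,0,-0.03],"rotation": [0,0,0],"jaw": 0.045},{"delta_pos": [0,0,-0.033],"rotation": [0,0,0],"jaw": 0.045},{"delta_pos": [0,0,-0.033],"rotation": [0,0,0],"jaw": 0.045}]}}

```text
clock: 17.75
tool_pos: [385.3, 300.2, 28.7]
orientation: [0.122, 3.139, 0.001]
contact_force: [0.2, -0.0, -1.6]
opening: 52.4
finger_force: 48.0
```

Emit:
{"api": "play_rows", "payload": {"moves": [{"delta_pos": [0,0,-0.001],"rotation": [0,0,0],"jaw": 0.045},{"delta_pos": [0,0,-0.002],"rotation": [0,0,0],"jaw": 0.045},{"delta_pos": [0,0,-0.0025],"rotation": [0,0,0],"jaw": 0.045},{"delta_pos": [0,0,-0.0025],"rotation": [0,0,0],"jaw": 0.045},{"delta_pos": [0,0,-0.0025],"rotation": [0,0,0],"jaw": 0.045}]}}

```text
clock: 18.25
tool_pos: [385.7, 300.4, 27.1]
orientation: [0.122, 3.138, 0.002]
contact_force: [-1.7, -0.5, 5.1]
opening: 52.2
finger_force: 48.7
```

Emit:
{"api": "play_rows", "payload": {"moves": [{"delta_pos": [0,0,0],"rotation": [0,0,0],"jaw": 0.056},{"delta_pos": [0,0,0],"rotation": [0,0,0],"jaw": 0.062},{"delta_pos": [0,0,0],"rotation": [0,0,0],"jaw": 0.075},{"delta_pos": [0,0,0],"rotation": [0,0,0],"jaw": 0.0854},{"delta_pos": [0,0,0],"rotation": [0,0,0],"jaw": 0.0854}]}}

```text
clock: 18.75
tool_pos: [385.0, 300.0, 25.8]
orientation: [0.122, 3.139, 0.0]
contact_force: [-1.1, 0.3, -0.5]
opening: 85.4
finger_force: 0.0
```

Emit:
{"api": "play_rows", "payload": {"moves": [{"delta_pos": [0,0,0.015],"rotation": [0,0,0],"jaw": 0.0854},{"delta_pos": [0,0,0.055],"rotation": [0,0,0],"jaw": 0.0854},{"delta_pos": [0,0,0.1],"rotation": [0,0,0],"jaw": 0.0854},{"delta_pos": [0,0,0.145],"rotation": [0,0,0],"jaw": 0.0854},{"delta_pos": [0,0,0.19],"rotation": [0,0,0],"jaw": 0.0854}]}}

```text
clock: 19.25
tool_pos: [384.6, 299.7, 217.6]
orientation: [-0.122, -3.139, -0.0]
contact_force: [1.0, 0.5, -0.1]
opening: 85.7
finger_force: 0.0
```

Emit:
{"api": "play_rows", "payload": {"moves": [{"delta_pos": [0.015,-0.0193,0],"rotation": [0,0,-6],"jaw": 0.0854},{"delta_pos": [0.03,-0.0386,0],"rotation": [0,0,-12],"jaw": 0.0854},{"delta_pos": [0.045,-0.0579,0],"rotation": [0,0,-18],"jaw": 0.0854},{"delta_pos": [0.06,-0.0772,0],"rotation": [0,0,-24],"jaw": 0.0854},{"delta_pos": [0.075,-0.0965,0],"rotation": [0,0,-30],"jaw": 0.0854}]}}

```text
clock: 19.75
tool_pos: [460.4, 202.7, 215.8]
orientation: [-0.937, -2.999, -0.0]
contact_force: [0.5, 0.9, 0.3]
opening: 85.2
finger_force: 0.0
```

Emit:
{"api": "play_rows", "payload": {"moves": [{"delta_pos": [0.015,-0.0193,0],"rotation": [0,0,-6],"jaw": 0.06},{"delta_pos": [0.03,-0.0386,0],"rotation": [0,0,-12],"jaw": 0.05},{"delta_pos": [0.045,-0.0579,0],"rotation": [0,0,-18],"jaw": 0.04},{"delta_pos": [0.06,-0.0772,0],"rotation": [0,0,-24],"jaw": 0.04},{"delta_pos": [0.075,-0.0965,0],"rotation": [0,0,-30],"jaw": 0.04}]}}

```text
clock: 20.25
tool_pos: [535.4, 106.1, 215.6]
orientation: [-1.681, -2.654, 0.0]
contact_force: [1.0, -0.4, -0.0]
opening: 40.1
finger_force: 0.0
```

Emit:
{"api": "play_rows", "payload": {"moves": [{"delta_pos": [0.015,-0.0193,0],"rotation": [0,0,-6],"jaw": 0.04},{"delta_pos": [0.03,-0.0386,0],"rotation": [0,0,-12],"jaw": 0.04},{"delta_pos": [0.045,-0.0579,-0.01],"rotation": [0,0,-18],"jaw": 0.04},{"delta_pos": [0.06,-0.0772,-0.03],"rotation": [0,0,-24],"jaw": 0.04},{"delta_pos": [0.075,-0.0965,-0.05],"rotation": [0,0,-30],"jaw": 0.04}]}}

```text
clock: 20.75
tool_pos: [610.9, 9.6, 165.4]
orientation: [2.31, 2.128, 0.001]
contact_force: [0.2, 0.3, 0.6]
opening: 39.7
finger_force: 0.0
```

```bash
python3 - <<'E'
from h import *
a=np.vstack([cv2.resize(capture(n)[v:v+h,u:u+w,::-1],(800,300),interpolation=cv2.INTER_CUBIC) for n,u,v,w,h in[("top",120,130,200,75),("side",150,120,240,90)]])
cv2.imwrite("pics/c1.png",a)
s=sense();print(s["joint_positions"],s["tool_pos"])
E
```

```text
[-9.01166773e-02  4.77071997e-01  5.45285857e-02  1.15275137e+00
 -8.00391224e-04  1.56231018e+00] [609.4813895    8.23460504 162.23520731]
```

View pics/c1.png

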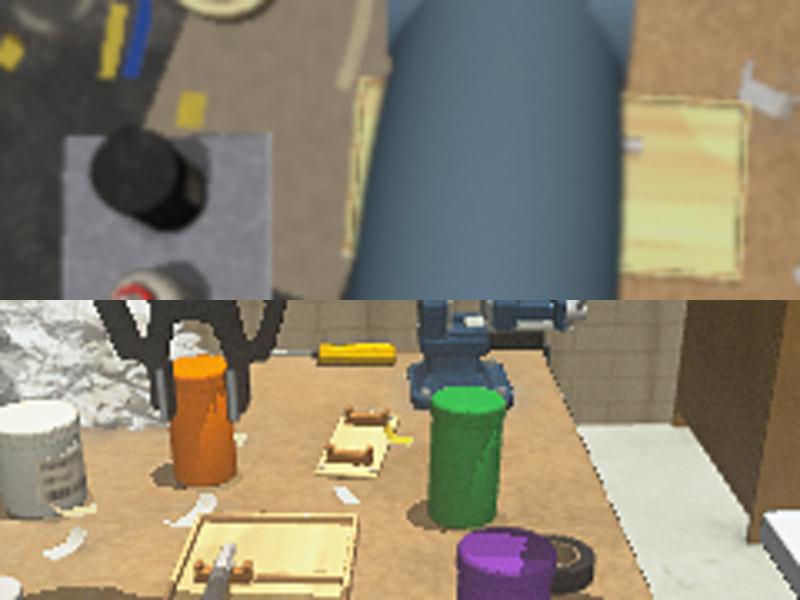

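The top half shows the caddy's bays cleared, with black and bottle standing on the mat. The side half shows the fingers straddling the setter's line (gripper about (200,390), setter (220,570)). Descending to grip.

Emit:
{"api": "play_rows", "payload": {"moves": [{"delta_pos": [0,0,-0.025],"rotation": [0,0,0],"jaw": 0.04},{"delta_pos": [0,0,-0.055],"rotation": [0,0,0],"jaw": 0.04},{"delta_pos": [0,0,-0.085],"rotation": [0,0,0],"jaw": 0.04},{"delta_pos": [0,0,-0.11],"rotation": [0,0,0],"jaw": 0.04},{"delta_pos": [0,0,-0.125],"rotation": [0,0,0],"jaw": 0.04}]}}

```text
clock: 21.35
tool_pos: [608.2, 11.4, 39.1]
orientation: [-2.302, -2.134, 0.003]
contact_force: [-0.7, -0.2, 0.8]
opening: 39.8
finger_force: 0.0
```

Emit:
{"api": "play_rows", "payload": {"moves": [{"delta_pos": [0,0,-0.012],"rotation": [0,0,0],"jaw": 0.04},{"delta_pos": [0,0,-0.02],"rotation": [0,0,0],"jaw": 0.04},{"delta_pos": [0,0,-0.026],"rotation": [0,0,0],"jaw": 0.04},{"delta_pos": [0,0,-0.029],"rotation": [0,0,0],"jaw": 0.04},{"delta_pos": [0,0,-0.029],"rotation": [0,0,0],"jaw": 0.04}]}}

```text
clock: 21.85
tool_pos: [610.2, 10.5, 12.0]
orientation: [2.306, 2.134, 0.0]
contact_force: [0.3, -0.9, 0.2]
opening: 39.9
finger_force: 0.0
```

Emit:
{"api": "play_rows", "payload": {"moves": [{"delta_pos": [0,0,0],"rotation": [0,0,0],"jaw": 0.028},{"delta_pos": [0,0,0],"rotation": [0,0,0],"jaw": 0.02},{"delta_pos": [0,0,0],"rotation": [0,0,0],"jaw": 0.014},{"delta_pos": [0,0,0],"rotation": [0,0,0],"jaw": 0.008},{"delta_pos": [0,0,0],"rotation": [0,0,0],"jaw": 0.008}], "grip_force": 40}}

```text
clock: 22.35
tool_pos: [610.9, 10.3, 12.7]
orientation: [2.305, 2.132, 0.002]
contact_force: [0.4, -1.6, 5.6]
opening: 14.2
finger_force: 39.5
```

```bash
python3 - <<'E'
from h import *
crop("side","c2",180,165,285,255,7)
s=sense();print(s["contact_force"],s["tool_pos"],s["opening"],s["wrist_torque"])
E
```

```text
[0.01005619 0.01839546 5.92328896] [610.91101129  10.33789779  12.70270644] 13.756292718360132 [-0.00791986 -0.06788188 -0.01563312]
```

View pics/c2.png

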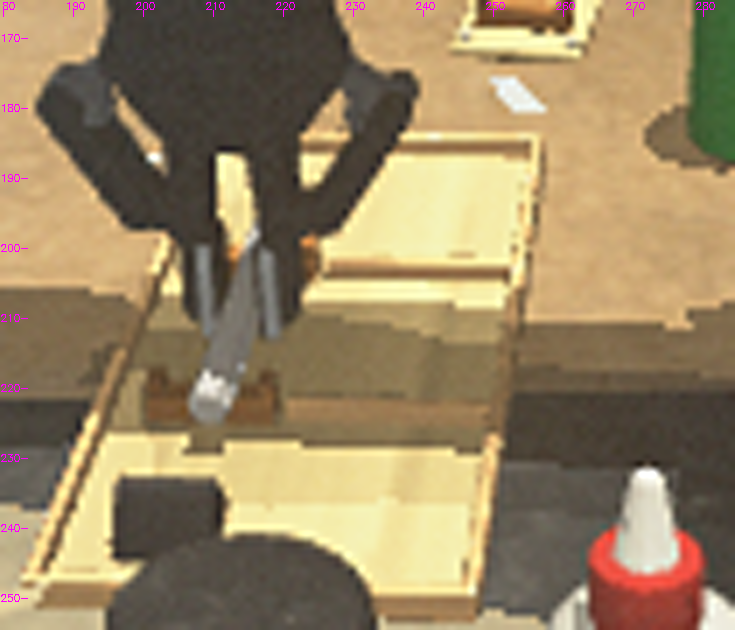

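Emit:
{"api": "play_rows", "payload": {"moves": [{"delta_pos": [0,0,0.006],"rotation": [0,0,0],"jaw": 0.008},{"delta_pos": [0,0,0.018],"rotation": [0,0,0],"jaw": 0.008},{"delta_pos": [0,0,0.035],"rotation": [0,0,0],"jaw": 0.008},{"delta_pos": [0,0,0.055],"rotation": [0,0,0],"jaw": 0.008},{"delta_pos": [-0.002,-0.006,0.07],"rotation": [0,0,0],"jaw": 0.008}]}}

```text
clock: 22.9
tool_pos: [608.1, 5.0, 83.4]
orientation: [2.305, 2.135, 0.001]
contact_force: [0.7, -0.7, -1.1]
opening: 14.1
finger_force: 39.1
```

Emit:
{"api": "play_rows", "payload": {"moves": [{"delta_pos": [-0.006,-0.018,0],"rotation": [0,0,-0.5],"jaw": 0.008},{"delta_pos": [-0.016,-0.046,0],"rotation": [0,0,-1],"jaw": 0.008},{"delta_pos": [-0.026,-0.076,0],"rotation": [0,0,-1.5],"jaw": 0.008},{"delta_pos": [-0.036,-0.106,0],"rotation": [0,0,-2],"jaw": 0.008},{"delta_pos": [-0.046,-0.136,0],"rotation": [0,0,-2.5],"jaw": 0.008}]}}

```text
clock: 23.4
tool_pos: [561.1, -132.4, 82.3]
orientation: [-2.352, -2.083, 0.0]
contact_force: [0.3, 0.2, -0.2]
opening: 13.7
finger_force: 39.1
```

Emit:
{"api": "play_rows", "payload": {"moves": [{"delta_pos": [-0.01,-0.03,0],"rotation": [0,0,-0.6],"jaw": 0.008},{"delta_pos": [-0.02,-0.06,0],"rotation": [0,0,-1.2],"jaw": 0.008},{"delta_pos": [-0.03,-0.09,0],"rotation": [0,0,-1.8],"jaw": 0.008},{"delta_pos": [-0.04,-0.12,0],"rotation": [0,0,-2.4],"jaw": 0.008},{"delta_pos": [-0.05,-0.147,0],"rotation": [0,0,-3],"jaw": 0.008}]}}

```text
clock: 23.9
tool_pos: [511.2, -279.7, 82.3]
orientation: [-2.406, -2.019, 0.0]
contact_force: [0.2, -0.3, -0.9]
opening: 14.0
finger_force: 39.1
```

Emit:
{"api": "play_rows", "payload": {"moves": [{"delta_pos": [-0.006,-0.015,0],"rotation": [0,0,-0.2],"jaw": 0.008},{"delta_pos": [-0.0106,-0.0285,0],"rotation": [0,0,-0.2],"jaw": 0.008},{"delta_pos": [-0.0106,-0.0285,-0.01],"rotation": [0,0,-0.2],"jaw": 0.008},{"delta_pos": [-0.0106,-0.0285,-0.025],"rotation": [0,0,-0.2],"jaw": 0.008},{"delta_pos": [-0.0106,-0.0285,-0.035],"rotation": [0,0,-0.2],"jaw": 0.008}]}}

```text
clock: 24.4
tool_pos: [501.1, -305.4, 45.3]
orientation: [-2.406, -2.016, -0.0]
contact_force: [-0.3, 0.9, -1.2]
opening: 14.2
finger_force: 39.1
```

```bash
python3 - <<'E'
from h import *
a=[cv2.resize(capture(n)[v:v+h,u:u+w,::-1],(w*8,h*8),interpolation=cv2.INTER_CUBIC) for n,u,v,w,h in[("top",310,180,95,36),("side",225,140,95,36)]]
cv2.imwrite("pics/c3.png",np.vstack(a))
s=sense();print(s["contact_force"],s["tool_pos"],s["opening"],s["orientation"])
E
```

```text
[-0.38924718  0.8783973  -0.79965328] [ 500.12634784 -304.77212767   44.52830203] 14.132922200837552 [-2.40429389e+00 -2.01499542e+00  9.17768555e-04]
```

View pics/c3.png

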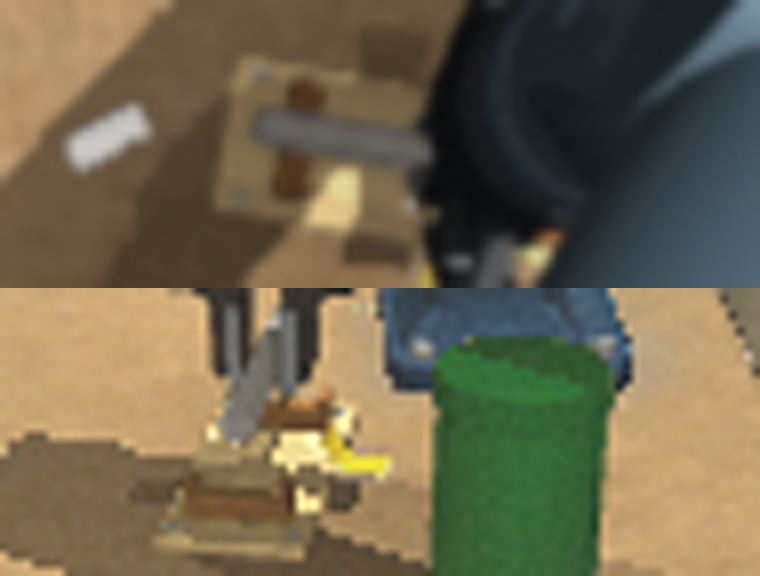

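```bash
python3 - <<'E'
from h import *
f=lambda a,b,z:atz("top",a/8-.5+310,b/8-.5+180,z).round(1)
print("end",f(256,127,58),"expected [513.9 -237.6]","axis at far",f(425,149,65))
print("lips",f(305,86,22),f(290,192,22))
E
```

```text
end [ 511.4 -235.6   58. ] expected [513.9 -237.6] axis at far [ 502.1 -295.1   65. ]
lips [ 530.5 -261.9   22. ] [ 490.4 -254.9   22. ]
```

Setter and rest are in line: relative to the saddle the setter sits about 2.5 mm towards the robot and is centred lengthwise within 1 mm. I'll shift it +2 mm in x and lower.

Emit:
{"api": "play_rows", "payload": {"moves": [{"delta_pos": [0.001,0,-0.008],"rotation": [0,0,-0.4],"jaw": 0.008},{"delta_pos": [0.002,0,-0.016],"rotation": [0,0,-0.4],"jaw": 0.008},{"delta_pos": [0.002,0,-0.023],"rotation": [0,0,-0.4],"jaw": 0.008},{"delta_pos": [0.002,0,-0.028],"rotation": [0,0,-0.4],"jaw": 0.008},{"delta_pos": [0.002,0,-0.031],"rotation": [0,0,-0.4],"jaw": 0.008}]}}

```text
clock: 25.0
tool_pos: [503.1, -306.8, 15.1]
orientation: [-2.416, -2.007, 0.0]
contact_force: [0.2, -0.0, -1.7]
opening: 14.4
finger_force: 39.1
```

Emit:
{"api": "play_rows", "payload": {"moves": [{"delta_pos": [0,0,-0.001],"rotation": [0,0,0],"jaw": 0.008},{"delta_pos": [0,0,-0.002],"rotation": [0,0,0],"jaw": 0.008},{"delta_pos": [0,0,-0.003],"rotation": [0,0,0],"jaw": 0.008},{"delta_pos": [0,0,-0.003],"rotation": [0,0,0],"jaw": 0.008},{"delta_pos": [0,0,-0.003],"rotation": [0,0,0],"jaw": 0.008}]}}

```text
clock: 25.5
tool_pos: [503.5, -307.1, 13.0]
orientation: [2.416, 2.008, 0.0]
contact_force: [0.2, -0.5, -1.3]
opening: 14.0
finger_force: 39.1
```

Emit:
{"api": "play_rows", "payload": {"moves": [{"delta_pos": [0,0,-0.0005],"rotation": [0,0,0],"jaw": 0.008},{"delta_pos": [0,0,-0.001],"rotation": [0,0,0],"jaw": 0.008},{"delta_pos": [0,0,-0.0015],"rotation": [0,0,0],"jaw": 0.008},{"delta_pos": [0,0,-0.0015],"rotation": [0,0,0],"jaw": 0.008},{"delta_pos": [0,0,-0.0015],"rotation": [0,0,0],"jaw": 0.008}]}}

```text
clock: 26.0
tool_pos: [503.6, -307.2, 12.7]
orientation: [2.415, 2.007, 0.0]
contact_force: [-2.5, 2.2, 8.3]
opening: 13.8
finger_force: 40.3
```

Emit:
{"api": "play_rows", "payload": {"moves": [{"delta_pos": [0,0,0],"rotation": [0,0,0],"jaw": 0.016},{"delta_pos": [0,0,0],"rotation": [0,0,0],"jaw": 0.02},{"delta_pos": [0,0,0],"rotation": [0,0,0],"jaw": 0.028},{"delta_pos": [0,0,0],"rotation": [0,0,0],"jaw": 0.036},{"delta_pos": [0,0,0],"rotation": [0,0,0],"jaw": 0.04}]}}

```text
clock: 26.5
tool_pos: [503.3, -307.0, 11.1]
orientation: [-2.416, -2.008, 0.0]
contact_force: [-0.1, 0.7, -0.4]
opening: 39.6
finger_force: 0.0
```

Emit:
{"api": "play_rows", "payload": {"moves": [{"delta_pos": [0,0,0.015],"rotation": [0,0,0],"jaw": 0.04},{"delta_pos": [0,0,0.05],"rotation": [0,0,0],"jaw": 0.04},{"delta_pos": [0,0,0.095],"rotation": [0,0,0],"jaw": 0.04},{"delta_pos": [0,0,0.14],"rotation": [0,0,0],"jaw": 0.04},{"delta_pos": [0,0,0.185],"rotation": [0,0,0],"jaw": 0.04}]}}

```text
clock: 27.0
tool_pos: [503.0, -306.8, 198.0]
orientation: [-2.416, -2.008, 0.0]
contact_force: [0.7, 0.3, -0.4]
opening: 40.1
finger_force: 0.0
```

Emit:
{"api": "play_rows", "payload": {"moves": [{"delta_pos": [-0.006,0.03,0.004],"rotation": [0,0,4.8],"jaw": 0.04},{"delta_pos": [-0.012,0.06,0.008],"rotation": [0,0,9.6],"jaw": 0.04},{"delta_pos": [-0.018,0.09,0.012],"rotation": [0,0,14.4],"jaw": 0.04},{"delta_pos": [-0.024,0.12,0.016],"rotation": [0,0,19.2],"jaw": 0.04},{"delta_pos": [-0.03,0.15,0.02],"rotation": [0,0,24],"jaw": 0.04}]}}

```text
clock: 27.5
tool_pos: [473.0, -155.9, 216.5]
orientation: [1.942, 2.469, 0.0]
contact_force: [-0.3, 0.8, 0.1]
opening: 40.0
finger_force: 0.0
```

Emit:
{"api": "play_rows", "payload": {"moves": [{"delta_pos": [-0.006,0.03,0],"rotation": [0,0,4.8],"jaw": 0.06},{"delta_pos": [-0.012,0.06,0],"rotation": [0,0,9.6],"jaw": 0.08},{"delta_pos": [-0.018,0.09,0],"rotation": [0,0,14.4],"jaw": 0.0854},{"delta_pos": [-0.024,0.12,0],"rotation": [0,0,19.2],"jaw": 0.0854},{"delta_pos": [-0.03,0.15,0],"rotation": [0,0,24],"jaw": 0.0854}]}}

```text
clock: 28.0
tool_pos: [443.0, -5.9, 216.4]
orientation: [1.386, 2.819, 0.0]
contact_force: [0.3, 0.8, -0.7]
opening: 85.4
finger_force: 0.0
```

Emit:
{"api": "play_rows", "payload": {"moves": [{"delta_pos": [-0.006,0.03,0],"rotation": [0,0,4.8],"jaw": 0.0854},{"delta_pos": [-0.012,0.06,0],"rotation": [0,0,9.6],"jaw": 0.0854},{"delta_pos": [-0.018,0.09,0],"rotation": [0,0,14.4],"jaw": 0.0854},{"delta_pos": [-0.024,0.12,0],"rotation": [0,0,19.2],"jaw": 0.0854},{"delta_pos": [-0.03,0.15,0],"rotation": [0,0,24],"jaw": 0.0854}]}}

```text
clock: 28.5
tool_pos: [412.9, 144.1, 216.4]
orientation: [0.769, 3.046, 0.0]
contact_force: [0.2, -1.0, 0.1]
opening: 85.5
finger_force: 0.0
```

Emit:
{"api": "play_rows", "payload": {"moves": [{"delta_pos": [-0.006,0.034,0],"rotation": [0,0,4.8],"jaw": 0.0854},{"delta_pos": [-0.012,0.068,0],"rotation": [0,0,9.6],"jaw": 0.0854},{"delta_pos": [-0.018,0.102,0],"rotation": [0,0,14.4],"jaw": 0.0854},{"delta_pos": [-0.024,0.135,0],"rotation": [0,0,19.2],"jaw": 0.0854},{"delta_pos": [-0.0284,0.157,0],"rotation": [0,0,24],"jaw": 0.0854}]}}

```text
clock: 29.0
tool_pos: [384.4, 302.0, 216.3]
orientation: [0.117, 3.139, 0.001]
contact_force: [0.1, -0.8, -0.4]
opening: 85.7
finger_force: 0.0
```

```bash
python3 - <<'E'
from h import *
crop("top","c4",330,180,395,220,12)
E
```

```text
(no output)
```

View pics/c4.png

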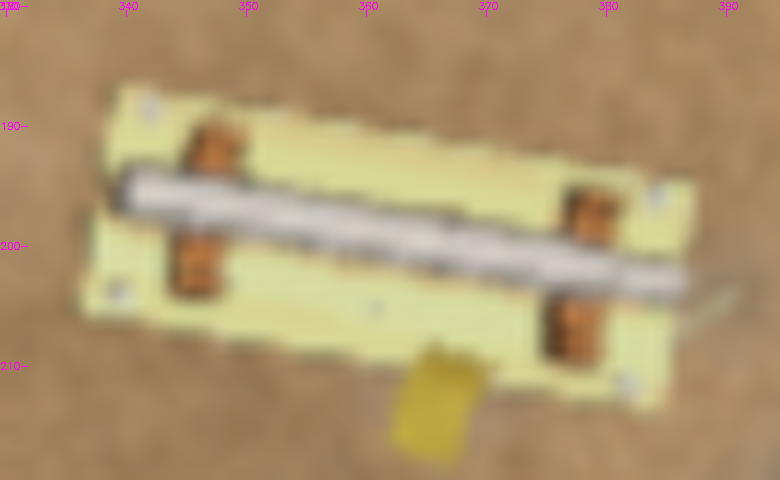

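```bash
python3 - <<'E'
from h import *
R=lambda p,z:atz("top",p[0]/12-.5+330,p[1]/12-.5+180,z)[:2]
a,b=R((126,190),29),R((689,282),29)
c=np.mean([R(p,6) for p in[(120,87),(697,182),(665,408),(82,315)]],0)
print(a,b,np.linalg.norm(a-b),(a+b)/2,c)
l=[R(p,22) for p in[(216,125),(195,296),(597,193),(575,362)]];print(np.mean(l,0))
d=np.array([.177,.984]);print("off",((a+b)/2-c)@d,((a+b)/2-np.mean(l,0))@d)
E
```

```text
[ 514.54815171 -237.02930224] [ 490.27695809 -376.10705034] 141.17971121179121 [ 502.4125549  -306.56817629] [ 501.61794958 -308.21597131]
[ 501.11237299 -305.42941823]
off 1.7620754362907434 -0.8904057324494699
```

The setter lies in both saddles of the rest, centred within about 1 mm: its ends are at (126,190) and (689,282), mid 502,-307. Now I'll bring the yellow pot back.

Emit:
{"api": "play_rows", "payload": {"moves": [{"delta_pos": [0,0,-0.03],"rotation": [0,0,0],"jaw": 0.0854},{"delta_pos": [0,0,-0.065],"rotation": [0,0,0],"jaw": 0.0854},{"delta_pos": [0,0,-0.1],"rotation": [0,0,0],"jaw": 0.0854},{"delta_pos": [0,0,-0.13],"rotation": [0,0,0],"jaw": 0.0854},{"delta_pos": [0,0,-0.155],"rotation": [0,0,0],"jaw": 0.0854}]}}

```text
clock: 29.55
tool_pos: [384.2, 299.2, 59.6]
orientation: [-0.126, -3.138, 0.001]
contact_force: [0.7, -0.3, -0.1]
opening: 85.5
finger_force: 0.0
```

Emit:
{"api": "play_rows", "payload": {"moves": [{"delta_pos": [0,0,-0.015],"rotation": [0,0,0],"jaw": 0.0854},{"delta_pos": [0,0,-0.027],"rotation": [0,0,0],"jaw": 0.0854},{"delta_pos": [0,0,-0.033],"rotation": [0,0,0],"jaw": 0.0854},{"delta_pos": [0,0,-0.035],"rotation": [0,0,0],"jaw": 0.0854},{"delta_pos": [0,0,-0.035],"rotation": [0,0,0],"jaw": 0.075}]}}

```text
clock: 30.05
tool_pos: [385.2, 300.0, 26.5]
orientation: [0.125, 3.139, 0.0]
contact_force: [0.1, -0.7, -0.9]
opening: 75.2
finger_force: 0.0
```

Emit:
{"api": "play_rows", "payload": {"moves": [{"delta_pos": [0,0,0],"rotation": [0,0,0],"jaw": 0.062},{"delta_pos": [0,0,0],"rotation": [0,0,0],"jaw": 0.055},{"delta_pos": [0,0,0],"rotation": [0,0,0],"jaw": 0.045},{"delta_pos": [0,0,0],"rotation": [0,0,0],"jaw": 0.045},{"delta_pos": [0,0,0],"rotation": [0,0,0],"jaw": 0.045}], "grip_force": 45}}

```text
clock: 30.55
tool_pos: [385.6, 299.8, 27.3]
orientation: [0.125, 3.137, -0.0]
contact_force: [-0.9, -1.4, 5.7]
opening: 52.3
finger_force: 46.2
```

Emit:
{"api": "play_rows", "payload": {"moves": [{"delta_pos": [0,0,0.012],"rotation": [0,0,0],"jaw": 0.045},{"delta_pos": [0,0,0.04],"rotation": [0,0,0],"jaw": 0.045},{"delta_pos": [0,0,0.075],"rotation": [0,0,0],"jaw": 0.045},{"delta_pos": [0,0,0.11],"rotation": [0,0,0],"jaw": 0.045},{"delta_pos": [0,0,0.145],"rotation": [0,0,0],"jaw": 0.045}]}}

```text
clock: 31.05
tool_pos: [384.4, 299.7, 172.5]
orientation: [-0.125, -3.138, 0.0]
contact_force: [0.8, 0.9, -2.7]
opening: 52.4
finger_force: 47.7
```

Emit:
{"api": "play_rows", "payload": {"moves": [{"delta_pos": [0.006,-0.009,0.025],"rotation": [0,0,0],"jaw": 0.045},{"delta_pos": [0.02,-0.032,0.025],"rotation": [0,0,0],"jaw": 0.045},{"delta_pos": [0.038,-0.062,0.025],"rotation": [0,0,0],"jaw": 0.045},{"delta_pos": [0.056,-0.092,0.025],"rotation": [0,0,0],"jaw": 0.045},{"delta_pos": [0.075,-0.122,0.025],"rotation": [0,0,0],"jaw": 0.045}]}}

```text
clock: 31.55
tool_pos: [460.0, 176.9, 196.3]
orientation: [-0.124, -3.139, -0.0]
contact_force: [1.0, 0.3, -2.9]
opening: 52.3
finger_force: 48.0
```

Emit:
{"api": "play_rows", "payload": {"moves": [{"delta_pos": [0.019,-0.031,0],"rotation": [0,0,0],"jaw": 0.045},{"delta_pos": [0.039,-0.063,0],"rotation": [0,0,0],"jaw": 0.045},{"delta_pos": [0.059,-0.095,0],"rotation": [0,0,0],"jaw": 0.045},{"delta_pos": [0.079,-0.128,0],"rotation": [0,0,0],"jaw": 0.045},{"delta_pos": [0.1,-0.162,0],"rotation": [0,0,0],"jaw": 0.045}]}}

```text
clock: 32.05
tool_pos: [560.1, 14.7, 196.1]
orientation: [-0.124, -3.138, -0.001]
contact_force: [0.3, 0.9, -2.2]
opening: 52.0
finger_force: 48.0
```

Emit:
{"api": "play_rows", "payload": {"moves": [{"delta_pos": [0,0,-0.02],"rotation": [0,0,0],"jaw": 0.045},{"delta_pos": [0,0,-0.05],"rotation": [0,0,0],"jaw": 0.045},{"delta_pos": [0,0,-0.08],"rotation": [0,0,0],"jaw": 0.045},{"delta_pos": [0,0,-0.11],"rotation": [0,0,0],"jaw": 0.045},{"delta_pos": [0,0,-0.135],"rotation": [0,0,0],"jaw": 0.045}]}}

```text
clock: 32.55
tool_pos: [558.8, 16.0, 59.5]
orientation: [-0.125, -3.137, -0.0]
contact_force: [-0.2, -0.3, -2.1]
opening: 52.2
finger_force: 48.1
```

Emit:
{"api": "play_rows", "payload": {"moves": [{"delta_pos": [0,0,-0.014],"rotation": [0,0,0],"jaw": 0.045},{"delta_pos": [0,0,-0.022],"rotation": [0,0,0],"jaw": 0.045},{"delta_pos": [0,0,-0.028],"rotation": [0,0,0],"jaw": 0.045},{"delta_pos": [0,0,-0.031],"rotation": [0,0,0],"jaw": 0.045},{"delta_pos": [0,0,-0.031],"rotation": [0,0,0],"jaw": 0.045}]}}

```text
clock: 33.05
tool_pos: [560.3, 16.0, 30.6]
orientation: [0.125, 3.139, 0.0]
contact_force: [0.2, 0.6, -3.4]
opening: 52.0
finger_force: 48.1
```

Emit:
{"api": "play_rows", "payload": {"moves": [{"delta_pos": [0,0,-0.001],"rotation": [0,0,0],"jaw": 0.045},{"delta_pos": [0,0,-0.002],"rotation": [0,0,0],"jaw": 0.045},{"delta_pos": [0,0,-0.003],"rotation": [0,0,0],"jaw": 0.045},{"delta_pos": [0,0,-0.003],"rotation": [0,0,0],"jaw": 0.045},{"delta_pos": [0,0,-0.003],"rotation": [0,0,0],"jaw": 0.045}]}}

```text
clock: 33.55
tool_pos: [560.7, 15.9, 28.3]
orientation: [0.125, 3.137, 0.0]
contact_force: [-2.2, 0.5, 6.1]
opening: 52.5
finger_force: 48.6
```

Emit:
{"api": "play_rows", "payload": {"moves": [{"delta_pos": [0,0,0],"rotation": [0,0,0],"jaw": 0.056},{"delta_pos": [0,0,0],"rotation": [0,0,0],"jaw": 0.062},{"delta_pos": [0,0,0],"rotation": [0,0,0],"jaw": 0.073},{"delta_pos": [0,0,0],"rotation": [0,0,0],"jaw": 0.0854},{"delta_pos": [0,0,0],"rotation": [0,0,0],"jaw": 0.0854}]}}

```text
clock: 34.05
tool_pos: [559.9, 16.0, 27.2]
orientation: [-0.125, -3.139, -0.0]
contact_force: [-0.4, 0.2, 0.4]
opening: 85.4
finger_force: 0.0
```

Emit:
{"api": "play_rows", "payload": {"moves": [{"delta_pos": [0,0,0.015],"rotation": [0,0,0],"jaw": 0.0854},{"delta_pos": [0,0,0.055],"rotation": [0,0,0],"jaw": 0.0854},{"delta_pos": [0,0,0.1],"rotation": [0,0,0],"jaw": 0.0854},{"delta_pos": [0,0,0.145],"rotation": [0,0,0],"jaw": 0.0854},{"delta_pos": [0,0,0.19],"rotation": [0,0,0],"jaw": 0.0854}]}}

```text
clock: 34.55
tool_pos: [559.6, 16.0, 219.1]
orientation: [-0.125, -3.139, -0.0]
contact_force: [0.7, -0.6, -0.2]
opening: 85.1
finger_force: 0.0
```

Emit:
{"api": "play_rows", "payload": {"moves": [{"delta_pos": [-0.006,0.02,0.006],"rotation": [0,0,0],"jaw": 0.0854},{"delta_pos": [-0.017,0.06,0.012],"rotation": [0,0,0],"jaw": 0.0854},{"delta_pos": [-0.028,0.1,0.012],"rotation": [0,0,0],"jaw": 0.0854},{"delta_pos": [-0.039,0.14,0.012],"rotation": [0,0,0],"jaw": 0.0854},{"delta_pos": [-0.05,0.18,0.012],"rotation": [0,0,0],"jaw": 0.0854}]}}

```text
clock: 35.05
tool_pos: [509.4, 197.3, 229.4]
orientation: [0.125, 3.139, 0.0]
contact_force: [0.7, 0.4, -0.7]
opening: 85.2
finger_force: 0.0
```

Emit:
{"api": "play_rows", "payload": {"moves": [{"delta_pos": [-0.01,0.035,0],"rotation": [0,0,0],"jaw": 0.0854},{"delta_pos": [-0.02,0.07,0],"rotation": [0,0,0],"jaw": 0.0854},{"delta_pos": [-0.027,0.095,0],"rotation": [0,0,0],"jaw": 0.0854},{"delta_pos": [-0.03,0.104,0],"rotation": [0,0,0],"jaw": 0.0854},{"delta_pos": [-0.03,0.104,0],"rotation": [0,0,0],"jaw": 0.0854}]}}

```text
clock: 35.55
tool_pos: [479.5, 300.7, 229.1]
orientation: [-0.121, -3.139, 0.0]
contact_force: [0.5, -0.7, 1.0]
opening: 85.1
finger_force: 0.0
```

```bash
python3 - <<'E'
from h import *
crop("top","c5",200,145,314,205,7)
E
```

```text
(no output)
```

View pics/c5.png

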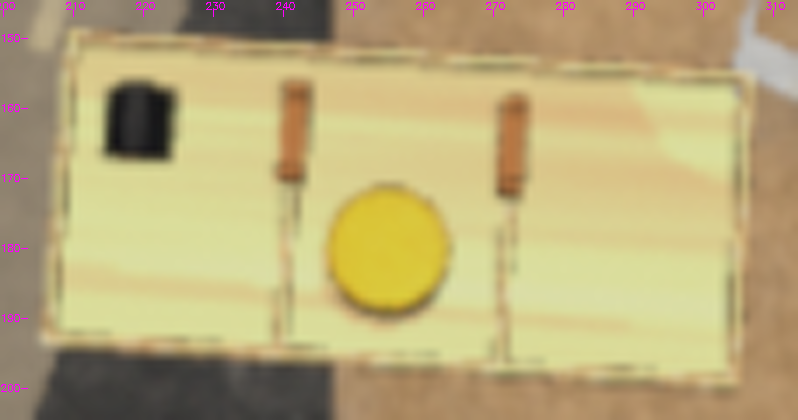

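The yellow pot is back at crop (388,248), against (391,247) before, so within about 1 mm. The clip hasn't moved. Next the bottle.

Emit:
{"api": "play_rows", "payload": {"moves": [{"delta_pos": [0,0,-0.02],"rotation": [0,0,0],"jaw": 0.0854},{"delta_pos": [0,0,-0.05],"rotation": [0,0,0],"jaw": 0.0854},{"delta_pos": [0,0,-0.08],"rotation": [0,0,0],"jaw": 0.0854},{"delta_pos": [0,0,-0.105],"rotation": [0,0,0],"jaw": 0.0854},{"delta_pos": [0,0,-0.125],"rotation": [0,0,0],"jaw": 0.0854}]}}

```text
clock: 36.1
tool_pos: [479.9, 297.8, 102.7]
orientation: [-0.128, -3.138, 0.002]
contact_force: [-0.0, -0.0, -0.0]
opening: 85.6
finger_force: 0.0
```

Emit:
{"api": "play_rows", "payload": {"moves": [{"delta_pos": [0,0,-0.01],"rotation": [0,0,0],"jaw": 0.0854},{"delta_pos": [0,0,-0.018],"rotation": [0,0,0],"jaw": 0.0854},{"delta_pos": [0,0,-0.022],"rotation": [0,0,0],"jaw": 0.0854},{"delta_pos": [0,0,-0.024],"rotation": [0,0,0],"jaw": 0.0854},{"delta_pos": [0,0,-0.024],"rotation": [0,0,0],"jaw": 0.075}]}}

```text
clock: 36.6
tool_pos: [480.5, 300.1, 80.9]
orientation: [0.125, 3.138, 0.001]
contact_force: [0.2, -0.3, 0.2]
opening: 75.5
finger_force: 0.0
```

Emit:
{"api": "play_rows", "payload": {"moves": [{"delta_pos": [0,0,0],"rotation": [0,0,0],"jaw": 0.062},{"delta_pos": [0,0,0],"rotation": [0,0,0],"jaw": 0.055},{"delta_pos": [0,0,0],"rotation": [0,0,0],"jaw": 0.045},{"delta_pos": [0,0,0],"rotation": [0,0,0],"jaw": 0.045},{"delta_pos": [0,0,0],"rotation": [0,0,0],"jaw": 0.045}], "grip_force": 35}}

```text
clock: 37.1
tool_pos: [480.6, 300.1, 81.3]
orientation: [0.125, 3.138, 0.001]
contact_force: [-2.3, -2.3, 5.4]
opening: 51.6
finger_force: 36.3
```

Emit:
{"api": "play_rows", "payload": {"moves": [{"delta_pos": [0,0,0.01],"rotation": [0,0,0],"jaw": 0.045},{"delta_pos": [0,0,0.03],"rotation": [0,0,0],"jaw": 0.045},{"delta_pos": [0,0,0.055],"rotation": [0,0,0],"jaw": 0.045},{"delta_pos": [0,0,0.08],"rotation": [0,0,0],"jaw": 0.045},{"delta_pos": [0,0,0.09],"rotation": [0,0,0],"jaw": 0.045}]}}

```text
clock: 37.6
tool_pos: [481.1, 300.6, 173.0]
orientation: [0.124, 3.136, 0.003]
contact_force: [1.5, 0.1, -1.3]
opening: 51.9
finger_force: 37.1
```

Emit:
{"api": "play_rows", "payload": {"moves": [{"delta_pos": [0.002,-0.01,0],"rotation": [0,0,0],"jaw": 0.045},{"delta_pos": [0.007,-0.035,0],"rotation": [0,0,0],"jaw": 0.045},{"delta_pos": [0.014,-0.07,0],"rotation": [0,0,0],"jaw": 0.045},{"delta_pos": [0.021,-0.105,0],"rotation": [0,0,0],"jaw": 0.045},{"delta_pos": [0.028,-0.14,0],"rotation": [0,0,0],"jaw": 0.045}]}}

```text
clock: 38.1
tool_pos: [506.8, 157.9, 168.5]
orientation: [-0.124, -3.136, 0.001]
contact_force: [1.1, 0.6, -1.1]
opening: 52.0
finger_force: 37.1
```

Emit:
{"api": "play_rows", "payload": {"moves": [{"delta_pos": [0.007,-0.035,0],"rotation": [0,0,0],"jaw": 0.045},{"delta_pos": [0.014,-0.07,0],"rotation": [0,0,0],"jaw": 0.045},{"delta_pos": [0.021,-0.105,0],"rotation": [0,0,0],"jaw": 0.045},{"delta_pos": [0.028,-0.14,0],"rotation": [0,0,0],"jaw": 0.045},{"delta_pos": [0.035,-0.175,0],"rotation": [0,0,0],"jaw": 0.045}]}}

```text
clock: 38.6
tool_pos: [541.6, -17.0, 168.5]
orientation: [-0.125, -3.136, -0.0]
contact_force: [-0.4, -0.6, -1.1]
opening: 51.8
finger_force: 37.1
```

Emit:
{"api": "play_rows", "payload": {"moves": [{"delta_pos": [0.006,-0.03,0],"rotation": [0,0,0],"jaw": 0.045},{"delta_pos": [0.01,-0.055,0],"rotation": [0,0,0],"jaw": 0.045},{"delta_pos": [0.011,-0.066,-0.01],"rotation": [0,0,0],"jaw": 0.045},{"delta_pos": [0.011,-0.066,-0.03],"rotation": [0,0,0],"jaw": 0.045},{"delta_pos": [0.011,-0.066,-0.05],"rotation": [0,0,0],"jaw": 0.045}]}}

```text
clock: 39.1
tool_pos: [552.9, -81.2, 118.2]
orientation: [-0.126, -3.137, -0.001]
contact_force: [-0.1, -0.3, -2.0]
opening: 51.5
finger_force: 37.1
```

Emit:
{"api": "play_rows", "payload": {"moves": [{"delta_pos": [0,0,-0.015],"rotation": [0,0,0],"jaw": 0.045},{"delta_pos": [0,0,-0.026],"rotation": [0,0,0],"jaw": 0.045},{"delta_pos": [0,0,-0.033],"rotation": [0,0,0],"jaw": 0.045},{"delta_pos": [0,0,-0.037],"rotation": [0,0,0],"jaw": 0.045},{"delta_pos": [0,0,-0.037],"rotation": [0,0,0],"jaw": 0.045}]}}

```text
clock: 39.6
tool_pos: [554.1, -80.9, 83.3]
orientation: [0.124, 3.139, 0.0]
contact_force: [-0.1, 0.7, -1.6]
opening: 51.5
finger_force: 37.1
```

Emit:
{"api": "play_rows", "payload": {"moves": [{"delta_pos": [0,0,-0.001],"rotation": [0,0,0],"jaw": 0.045},{"delta_pos": [0,0,-0.0015],"rotation": [0,0,0],"jaw": 0.045},{"delta_pos": [0,0,-0.002],"rotation": [0,0,0],"jaw": 0.045},{"delta_pos": [0,0,-0.0025],"rotation": [0,0,0],"jaw": 0.045},{"delta_pos": [0,0,-0.0025],"rotation": [0,0,0],"jaw": 0.045}]}}

```text
clock: 40.1
tool_pos: [555.1, -81.3, 82.3]
orientation: [0.124, 3.136, -0.0]
contact_force: [-1.7, 0.9, 6.1]
opening: 52.1
finger_force: 37.9
```

Emit:
{"api": "play_rows", "payload": {"moves": [{"delta_pos": [0,0,0],"rotation": [0,0,0],"jaw": 0.056},{"delta_pos": [0,0,0],"rotation": [0,0,0],"jaw": 0.062},{"delta_pos": [0,0,0],"rotation": [0,0,0],"jaw": 0.075},{"delta_pos": [0,0,0],"rotation": [0,0,0],"jaw": 0.0854},{"delta_pos": [0,0,0],"rotation": [0,0,0],"jaw": 0.0854}]}}

```text
clock: 40.6
tool_pos: [553.8, -81.0, 80.6]
orientation: [-0.125, -3.139, -0.0]
contact_force: [0.2, -0.8, -0.7]
opening: 85.3
finger_force: 0.0
```

Emit:
{"api": "play_rows", "payload": {"moves": [{"delta_pos": [0,0,0.015],"rotation": [0,0,0],"jaw": 0.0854},{"delta_pos": [0,0,0.045],"rotation": [0,0,0],"jaw": 0.0854},{"delta_pos": [0,0,0.08],"rotation": [0,0,0],"jaw": 0.0854},{"delta_pos": [0,0,0.115],"rotation": [0,0,0],"jaw": 0.0854},{"delta_pos": [0,0,0.15],"rotation": [0,0,0],"jaw": 0.0854}]}}

```text
clock: 41.1
tool_pos: [553.7, -80.9, 232.1]
orientation: [-0.125, -3.139, -0.0]
contact_force: [0.7, -0.9, 0.7]
opening: 85.6
finger_force: 0.0
```

Emit:
{"api": "play_rows", "payload": {"moves": [{"delta_pos": [0.001,0.02,0],"rotation": [0,0,0],"jaw": 0.0854},{"delta_pos": [0.003,0.06,0],"rotation": [0,0,0],"jaw": 0.0854},{"delta_pos": [0.005,0.1,0],"rotation": [0,0,0],"jaw": 0.0854},{"delta_pos": [0.007,0.14,0],"rotation": [0,0,0],"jaw": 0.0854},{"delta_pos": [0.01,0.18,0],"rotation": [0,0,0],"jaw": 0.0854}]}}

```text
clock: 41.6
tool_pos: [563.7, 100.4, 230.8]
orientation: [-0.125, -3.139, -0.0]
contact_force: [0.8, 1.8, 0.1]
opening: 85.5
finger_force: 0.0
```

Emit:
{"api": "play_rows", "payload": {"moves": [{"delta_pos": [0.002,0.045,0],"rotation": [0,0,0],"jaw": 0.0854},{"delta_pos": [0.004,0.09,0],"rotation": [0,0,0],"jaw": 0.0854},{"delta_pos": [0.006,0.135,0],"rotation": [0,0,0],"jaw": 0.0854},{"delta_pos": [0.009,0.18,0],"rotation": [0,0,0],"jaw": 0.0854},{"delta_pos": [0.0106,0.2015,0],"rotation": [0,0,0],"jaw": 0.0854}]}}

```text
clock: 42.1
tool_pos: [573.9, 304.2, 230.3]
orientation: [-0.119, -3.139, -0.002]
contact_force: [0.4, -0.6, -0.0]
opening: 85.3
finger_force: 0.0
```

Emit:
{"api": "play_rows", "payload": {"moves": [{"delta_pos": [0,0,-0.02],"rotation": [0,0,0],"jaw": 0.0854},{"delta_pos": [0,0,-0.05],"rotation": [0,0,0],"jaw": 0.0854},{"delta_pos": [0,0,-0.085],"rotation": [0,0,0],"jaw": 0.0854},{"delta_pos": [0,0,-0.11],"rotation": [0,0,0],"jaw": 0.0854},{"delta_pos": [0,0,-0.13],"rotation": [0,0,0],"jaw": 0.0854}]}}

```text
clock: 42.6
tool_pos: [573.4, 300.1, 98.5]
orientation: [-0.124, -3.137, 0.002]
contact_force: [-0.7, 0.4, 0.5]
opening: 85.3
finger_force: 0.0
```

Emit:
{"api": "play_rows", "payload": {"moves": [{"delta_pos": [0,0,-0.01],"rotation": [0,0,0],"jaw": 0.0854},{"delta_pos": [0,0,-0.016],"rotation": [0,0,0],"jaw": 0.0854},{"delta_pos": [0,0,-0.019],"rotation": [0,0,0],"jaw": 0.0854},{"delta_pos": [0,0,-0.02],"rotation": [0,0,0],"jaw": 0.0854},{"delta_pos": [0,0,-0.02],"rotation": [0,0,0],"jaw": 0.078}]}}

```text
clock: 43.1
tool_pos: [575.3, 300.7, 81.8]
orientation: [0.125, 3.138, 0.001]
contact_force: [0.7, -1.3, -0.0]
opening: 77.7
finger_force: 0.0
```

Emit:
{"api": "play_rows", "payload": {"moves": [{"delta_pos": [0,0,0],"rotation": [0,0,0],"jaw": 0.07},{"delta_pos": [0,0,0],"rotation": [0,0,0],"jaw": 0.064},{"delta_pos": [0,0,0],"rotation": [0,0,0],"jaw": 0.055},{"delta_pos": [0,0,0],"rotation": [0,0,0],"jaw": 0.05},{"delta_pos": [0,0,0],"rotation": [0,0,0],"jaw": 0.05}], "grip_force": 40}}

```text
clock: 43.6
tool_pos: [575.4, 300.9, 81.9]
orientation: [0.124, 3.137, 0.002]
contact_force: [0.6, 0.6, 6.9]
opening: 62.4
finger_force: 44.2
```

Emit:
{"api": "play_rows", "payload": {"moves": [{"delta_pos": [0,0,0.01],"rotation": [0,0,0],"jaw": 0.05},{"delta_pos": [0,0,0.03],"rotation": [0,0,0],"jaw": 0.05},{"delta_pos": [0,0,0.05],"rotation": [0,0,0],"jaw": 0.05},{"delta_pos": [0,-0.01,0.06],"rotation": [0,0,0],"jaw": 0.05},{"delta_pos": [0,-0.03,0.06],"rotation": [0,0,0],"jaw": 0.05}]}}

```text
clock: 44.1
tool_pos: [575.3, 271.0, 142.4]
orientation: [0.122, 3.137, 0.002]
contact_force: [1.2, -0.5, -2.3]
opening: 62.5
finger_force: 44.2
```

Emit:
{"api": "play_rows", "payload": {"moves": [{"delta_pos": [-0.001,-0.03,0],"rotation": [0,0,0],"jaw": 0.05},{"delta_pos": [-0.002,-0.06,0],"rotation": [0,0,0],"jaw": 0.05},{"delta_pos": [-0.003,-0.09,0],"rotation": [0,0,0],"jaw": 0.05},{"delta_pos": [-0.004,-0.12,0],"rotation": [0,0,0],"jaw": 0.05},{"delta_pos": [-0.004,-0.145,0],"rotation": [0,0,0],"jaw": 0.05}]}}

```text
clock: 44.6
tool_pos: [569.3, 123.0, 140.1]
orientation: [-0.126, -3.137, 0.002]
contact_force: [-0.0, 0.1, -2.7]
opening: 62.6
finger_force: 44.3
```

Emit:
{"api": "play_rows", "payload": {"moves": [{"delta_pos": [0,-0.015,0],"rotation": [0,0,0],"jaw": 0.05},{"delta_pos": [0,-0.023,0],"rotation": [0,0,0],"jaw": 0.05},{"delta_pos": [0,-0.023,-0.01],"rotation": [0,0,0],"jaw": 0.05},{"delta_pos": [0,-0.023,-0.022],"rotation": [0,0,0],"jaw": 0.05},{"delta_pos": [0,-0.023,-0.034],"rotation": [0,0,0],"jaw": 0.05}]}}

```text
clock: 45.1
tool_pos: [570.1, 103.4, 105.3]
orientation: [-0.122, -3.138, -0.001]
contact_force: [-0.2, -1.1, -2.3]
opening: 62.5
finger_force: 44.3
```

Emit:
{"api": "play_rows", "payload": {"moves": [{"delta_pos": [0,0,-0.01],"rotation": [0,0,0],"jaw": 0.05},{"delta_pos": [0,0,-0.016],"rotation": [0,0,0],"jaw": 0.05},{"delta_pos": [0,0,-0.02],"rotation": [0,0,0],"jaw": 0.05},{"delta_pos": [0,0,-0.0225],"rotation": [0,0,0],"jaw": 0.05},{"delta_pos": [0,0,-0.0225],"rotation": [0,0,0],"jaw": 0.05}]}}

```text
clock: 45.6
tool_pos: [570.6, 102.5, 84.2]
orientation: [-0.125, -3.139, -0.0]
contact_force: [0.5, 0.2, -2.6]
opening: 62.5
finger_force: 44.3
```

Emit:
{"api": "play_rows", "payload": {"moves": [{"delta_pos": [0,0,-0.001],"rotation": [0,0,0],"jaw": 0.05},{"delta_pos": [0,0,-0.0015],"rotation": [0,0,0],"jaw": 0.05},{"delta_pos": [0,0,-0.002],"rotation": [0,0,0],"jaw": 0.05},{"delta_pos": [0,0,-0.002],"rotation": [0,0,0],"jaw": 0.05},{"delta_pos": [0,0,-0.002],"rotation": [0,0,0],"jaw": 0.05}]}}

```text
clock: 46.1
tool_pos: [571.1, 102.4, 82.9]
orientation: [0.125, 3.138, 0.0]
contact_force: [-0.0, -0.2, 2.5]
opening: 62.4
finger_force: 44.5
```

Contact. Release, rise and retreat to the left for a clear view.

Emit:
{"api": "play_rows", "payload": {"moves": [{"delta_pos": [0,0,0],"rotation": [0,0,0],"jaw": 0.065},{"delta_pos": [0,0,0],"rotation": [0,0,0],"jaw": 0.07},{"delta_pos": [0,0,0],"rotation": [0,0,0],"jaw": 0.078},{"delta_pos": [0,0,0],"rotation": [0,0,0],"jaw": 0.0854},{"delta_pos": [0,0,0],"rotation": [0,0,0],"jaw": 0.0854}]}}

```text
clock: 46.6
tool_pos: [570.5, 102.4, 82.3]
orientation: [-0.125, -3.139, -0.0]
contact_force: [0.2, 0.7, -0.2]
opening: 85.3
finger_force: 0.0
```

Emit:
{"api": "play_rows", "payload": {"moves": [{"delta_pos": [0,0,0.015],"rotation": [0,0,0],"jaw": 0.0854},{"delta_pos": [0,0,0.045],"rotation": [0,0,0],"jaw": 0.0854},{"delta_pos": [0,0,0.08],"rotation": [0,0,0],"jaw": 0.0854},{"delta_pos": [0,0,0.115],"rotation": [0,0,0],"jaw": 0.0854},{"delta_pos": [0,0,0.15],"rotation": [0,0,0],"jaw": 0.0854}]}}

```text
clock: 47.1
tool_pos: [570.3, 102.5, 233.7]
orientation: [-0.125, -3.139, -0.0]
contact_force: [-0.0, 0.4, -1.0]
opening: 85.4
finger_force: 0.0
```

Emit:
{"api": "play_rows", "payload": {"moves": [{"delta_pos": [-0.02,0.03,0],"rotation": [0,0,0],"jaw": 0.0854},{"delta_pos": [-0.04,0.06,0],"rotation": [0,0,0],"jaw": 0.0854},{"delta_pos": [-0.06,0.09,0],"rotation": [0,0,0],"jaw": 0.0854},{"delta_pos": [-0.08,0.12,0],"rotation": [0,0,0],"jaw": 0.0854},{"delta_pos": [-0.1,0.15,0],"rotation": [0,0,0],"jaw": 0.0854}]}}

```text
clock: 47.6
tool_pos: [469.7, 253.5, 232.4]
orientation: [0.125, 3.139, 0.0]
contact_force: [-0.0, -0.0, -0.3]
opening: 85.5
finger_force: 0.0
```

Emit:
{"api": "play_rows", "payload": {"moves": [{"delta_pos": [-0.02,0.03,0],"rotation": [0,0,0],"jaw": 0.0854},{"delta_pos": [-0.04,0.06,0],"rotation": [0,0,0],"jaw": 0.0854},{"delta_pos": [-0.06,0.09,0],"rotation": [0,0,0],"jaw": 0.0854},{"delta_pos": [-0.08,0.12,0],"rotation": [0,0,0],"jaw": 0.0854},{"delta_pos": [-0.1,0.15,0],"rotation": [0,0,0],"jaw": 0.0854}]}}

```text
clock: 48.1
tool_pos: [369.6, 403.6, 232.4]
orientation: [0.125, 3.139, 0.0]
contact_force: [-0.3, 0.7, -0.2]
opening: 85.6
finger_force: 0.0
```

```bash
python3 - <<'E'
from h import *
crop("top","c6",200,145,314,205,7)
cv2.imwrite("pics/c7.png",cv2.resize(capture("side")[100:292,100:356,::-1],(800,600),interpolation=cv2.INTER_CUBIC))
E
```

```text
(no output)
```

View pics/c6.png

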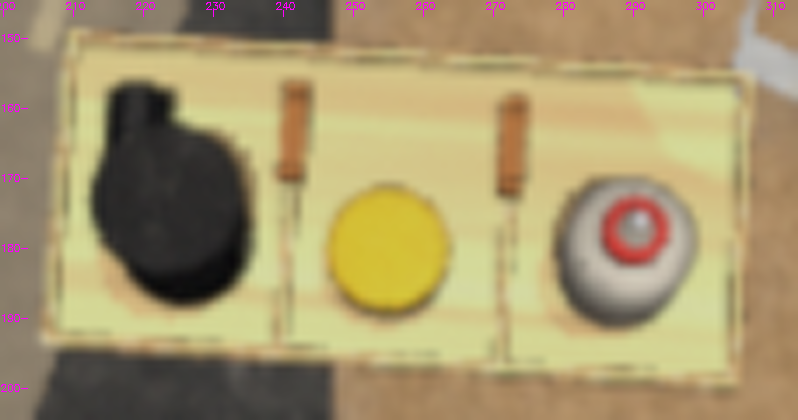

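View pics/c7.png

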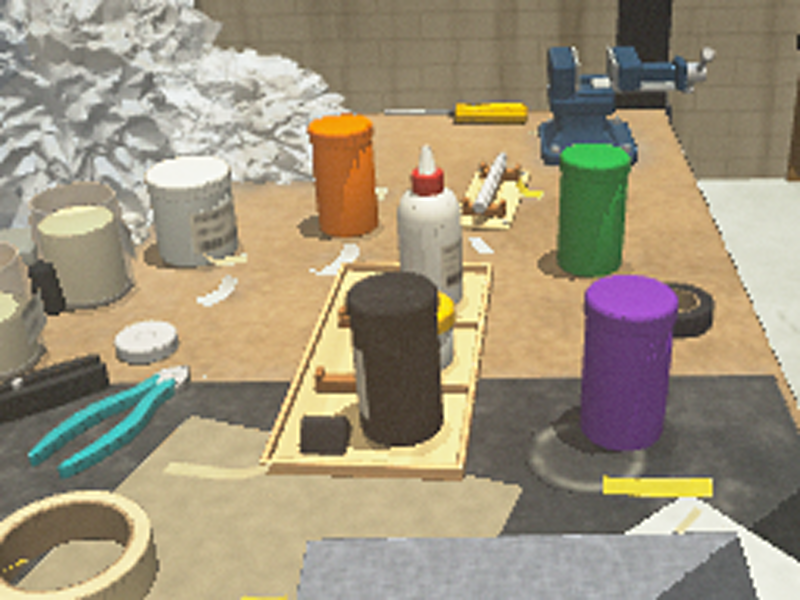

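All three containers stand upright on their old spots: black at (171,199), yellow at (388,248), bottle tip at (637,230). The clip is unmoved and the setter lies in the rest. Handing in.

```bash
python3 -c "
from station import *
print(close_job())"
```

```text
the job is handed in; nothing more can be done
None
```

The job is done and handed in at about 48 s: the setter lies in the tool rest, centred to about 1–2 mm, all three containers stand back within about 1–2 mm of their original spots, and the clip was left alone.

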